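Load the balcony rack tray and screw down its rail

TASK

Make the rack tray on the bench ready for a windy night: stand every pot that is there upright and right down in a nest of its own shape (round pots in round nests, square pots in square ones) and lay the dibber, if it is there, flat in the long trough. Only when all of that is loaded, turn the three captive wing knobs of the hold-down rail clockwise to their end stops: first the middle one, then the one at the trough end, and last the one at the other end. Leave the other things on the bench where they stand.

Things in the scene. Friction and masses are not known exactly. Their poses are not given: they have to be found in the camera images.
- tray: Fixed slatted wooden rack board 285 x 300 with a black plastic tray on it and an aluminium hold-down rail along the tray's near edge. Origin at table level, x points away from the rail across the tray, y along the rail, z up. Tray floor 22 mm above the origin, its low outer rim 32. The rail is 34 wide with its top 30 above the origin, centred 95 towards -x. The trough is on the -y side.
- trough (a point): Middle of the floor of the long trough in the tray, x along its length. 172 x 38 inside, grey walls 8 high and 3 thick; it takes the dibber either way round.
- dibber: Steel dibber, loose, lying along its x axis: 160 long overall; a square grip 28 x 28 from x = -80 to +30, then a slim point to x = +80. Origin under the middle of its length at its underside. About 160 g. May be absent.
- dibber_mid (a point): Point on the dibber's long axis at the middle of its length, 14 mm above its underside (it may lie on any of its four flats).
- knob_mid (a joint): The middle wing knob (to be tightened first). Joint value in rad: 0 fully loose, grows as the knob is turned clockwise seen from above, 2.6 at its hard end stop; it starts somewhere between 0 and 0.9. Turns with light friction and stays where it is left.
- knob_trough (a joint): The wing knob at the rail's trough end, the tray's -y side (second). Joint value in rad: 0 fully loose, grows as the knob is turned clockwise seen from above, 2.6 at its hard end stop; it starts somewhere between 0 and 0.9. Turns with light friction and stays where it is left.
- knob_outer (a joint): The wing knob at the rail's other end, the tray's +y side (last). Joint value in rad: 0 fully loose, grows as the knob is turned clockwise seen from above, 2.6 at its hard end stop; it starts somewhere between 0 and 0.9. Turns with light friction and stays where it is left.
- knob_mid_grip (a point): Grip point of the black wing knob in the middle of the rail: on its turning axis, 24 mm above the rail's top. The wing is an upright bar 46 long, 12 thick, from 8 to 34 above the rail; this frame's x axis lies along the wing and turns with it, z is up. At the end stop the wing lies along the rail.
- knob_trough_grip (a point): Grip point of the black wing knob at the trough end of the rail, 85 mm from the middle one: on its turning axis, 24 mm above the rail's top. The wing is an upright bar 46 long, 12 thick, from 8 to 34 above the rail; this frame's x axis lies along the wing and turns with it, z is up. At the end stop the wing lies along the rail.
- knob_outer_grip (a point): Grip point of the black wing knob at the rail's other end, 85 mm from the middle one: on its turning axis, 24 mm above the rail's top. The wing is an upright bar 46 long, 12 thick, from 8 to 34 above the rail; this frame's x axis lies along the wing and turns with it, z is up. At the end stop the wing lies along the rail.
- nest_round1: Round grey nest fixed on the tray floor, 73 outside, 67 inside, for one round pot (either). Origin at the centre of its underside; inner floor 3 mm higher, wall top 15 mm higher. The four nests stand in two rows of two, 95 apart; which is where varies.
- nest_square1: Square grey nest fixed on the tray floor, 62 outside, 56 inside, sides along its x and y axes, for one square pot (either). Origin at the centre of its underside; inner floor 3 mm higher, wall top 15 mm higher.
- round_pot1: Loose empty glazed yellow round pot, 58 across at the foot, 62 at the rim, 52 high, wall 4. Origin at the centre of its underside, z up. About 160 g. May be absent.
- square_pot1: Loose empty terracotta square pot, 50 x 50 and 52 high, straight sides along its x and y axes, wall 4. Origin at the centre of its underside, z up. About 150 g. May be absent.
- nest_round2: Round grey nest fixed on the tray floor, 73 outside, 67 inside, for one round pot (either). Origin at the centre of its underside; inner floor 3 mm higher, wall top 15 mm higher. The four nests stand in two rows of two, 95 apart; which is where varies.
- nest_square2: Square grey nest fixed on the tray floor, 62 outside, 56 inside, sides along its x and y axes, for one square pot (either). Origin at the centre of its underside; inner floor 3 mm higher, wall top 15 mm higher.
- round_pot2: Loose empty glazed yellow round pot, 58 across at the foot, 62 at the rim, 52 high, wall 4. Origin at the centre of its underside, z up. About 160 g. May be absent.
- square_pot2: Loose empty terracotta square pot, 50 x 50 and 52 high, straight sides along its x and y axes, wall 4. Origin at the centre of its underside, z up. About 150 g. May be absent.
- feed_jar: Bystander: amber jar 54 across, 75 high. Origin at its underside. Leave it.
- spray_bottle: Bystander: white bottle 66 across, 170 high. Origin at its underside. Leave it.
- lantern: Bystander: glass lantern 70 x 70, 97 high. Origin at its underside. Leave it.
- saucer: Bystander: terracotta saucer 80 across, 14 high. Origin at its underside. Leave it.
- trowel: Bystander: hand trowel, 235 long, lying along its x axis, wooden grip 22 high, origin at the blade end of the grip. Origin at its underside. Leave it.
Things that resemble listed ones, but are neither listed nor needed, are in the scene too. Leave any blue look-alike of the round_pot2 alone.

How it is judged:
On the way, in this order (a step that is already met when the one before it is completed fails the run):
1. every pot and the dibber that is present lies in its own nest or trough (((horizontal distance between round_pot1 and nest_round1 below 0.009 m and z of round_pot1 in the frame of nest_round1 below 0.008 m) or (horizontal distance between round_pot1 and nest_round2 below 0.009 m and z of round_pot1 in the frame of nest_round2 below 0.008 m)) and angle between each of round_pot1, round_pot2, square_pot1, square_pot2's own z axis and vertical below 0.1 rad and linear speed of each of round_pot1, round_pot2, square_pot1, square_pot2, dibber below 0.03 m/s and ((horizontal distance between round_pot2 and nest_round1 below 0.009 m and z of round_pot2 in the frame of nest_round1 below 0.008 m) or (horizontal distance between round_pot2 and nest_round2 below 0.009 m and z of round_pot2 in the frame of nest_round2 below 0.008 m)) and ((horizontal distance between square_pot1 and nest_square1 below 0.009 m and z of square_pot1 in the frame of nest_square1 below 0.008 m) or (horizontal distance between square_pot1 and nest_square2 below 0.009 m and z of square_pot1 in the frame of nest_square2 below 0.008 m)) and ((horizontal distance between square_pot2 and nest_square1 below 0.009 m and z of square_pot2 in the frame of nest_square1 below 0.008 m) or (horizontal distance between square_pot2 and nest_square2 below 0.009 m and z of square_pot2 in the frame of nest_square2 below 0.008 m)) and horizontal distance between dibber_mid and trough below 0.014 m and z of dibber_mid in the frame of trough below 0.02 m and angle between the x axis of dibber and the x axis of trough, either way round below 0.15 rad), for 0.2 s.
2. the middle knob is at its end stop (value of joint knob_mid above 2.45 rad), for 0.2 s.
3. then the knob at the trough end (value of joint knob_trough above 2.45 rad), for 0.2 s.
4. then the knob at the other end (value of joint knob_outer above 2.45 rad), for 0.2 s.
At the end, for the whole second after the job is handed in: Every pot present stands upright (within 0.1 rad) in a nest of its shape, within 9 mm of its centre and no more than 5 mm above its floor; the dibber, if present, lies in the trough (14 mm of its middle, 0.15 rad); everything at rest; all three knobs within 0.15 rad of their stops (all of step 1 and value of joint each of knob_mid, knob_trough, knob_outer above 2.45 rad); the robot touches nothing.
It fails at once if the feed jar is pushed more than 6 cm away or knocked over (distance of feed_jar from where it was at the start of the episode above 0.06 m or angle between feed_jar's own z axis and vertical above 0.6 rad).
It fails at once if the spray bottle is pushed more than 6 cm away or knocked over (distance of spray_bottle from where it was at the start of the episode above 0.06 m or angle between spray_bottle's own z axis and vertical above 0.6 rad).
It fails at once if the lantern is pushed more than 6 cm away or knocked over (distance of lantern from where it was at the start of the episode above 0.06 m or angle between lantern's own z axis and vertical above 0.6 rad).
It fails at once if the saucer is pushed more than 6 cm away or knocked over (distance of saucer from where it was at the start of the episode above 0.06 m or angle between saucer's own z axis and vertical above 0.6 rad).
It fails at once if the trowel is pushed more than 6 cm away or knocked over (distance of trowel from where it was at the start of the episode above 0.06 m or angle between trowel's own z axis and vertical above 0.6 rad).
Of round_pot1, round_pot2, square_pot1, square_pot2, dibber only 3 to 5 are there at a start; the rules pass over those that are not, and their reading is None.
At some moment in a run one of round_pot1, round_pot2, square_pot1, square_pot2, dibber may be knocked a few centimetres aside while the robot is not near it.
Once in a run the grip may slacken for a moment while it holds something.
It also fails if it takes over 210 s, if anything falls off the work surface, if the arm or the gripper's body presses on something with over 40 N, if the wrist force passes 120 N, or if a joint passes its speed limit or range.

ROBOT

A 6-joint arm with a two-finger parallel gripper is mounted at the origin on the work surface. World frame = base frame: x ahead of the robot, y to its left, z up, the work surface at z = 0. Lengths are in m, angles in rad, forces in N, time in s.
With the tool pointing down it reaches from about 0.225 to 0.875 m from the base axis. Payload 3.4 kg.
Tool frame: the origin (TCP) lies on the mounting face of the last link; the fingertips stand 173 mm ahead of it and the grasp point (between the pads) lies 155 mm ahead of it; z points along the fingers, y is the line along which they close (so a half turn about z gives the same grasp; the last joint's range is limited). The gripper opens to 85 mm and grips with 20 to 120 N. Pads are 22 mm wide; open, the fingers measure 114 mm over their backs; the gripper's body (76 mm by 85 mm) begins 54 mm behind the grasp point. The pads swing forward as they close: fully open they stand 13 mm farther back than shut.
Start: joints at [-1.468, 0.276, 1.505, -0, 1.361, -0.121], TCP at [0.128, -0.561, 0.405] pointing down, gripper open.
Joint ranges: [-2.89, 2.89], [-0.75, 2.08], [0.22, 2.7], [-1.18, 4.32], [0.11, 2.71], [-2.7, 2.7]. Speed limits (rad/s): [2.57, 2.57, 3.14, 3.14, 3.14, 3.14].

INTERFACE

Orientations are given as a unit quaternion [w, x, y, z].
In Python, from rig import manip gives the robot as it stands.
- The arm moves only by the tool carry_out, never from a script. Its arguments are lists of equal length, an entry for each row: "linear": the shift along the world's x, y, z each as a share of 500 mm, from -1 to 1, a list of three; "angular": the turn, a rotation vector about the world's x, y, z each as a share of 0.08 rad, from -1 to 1, a list of three; "hand": the opening, from 0 (shut) to 1 (fully open). In form: {"linear": [[x, y, z], ...], "angular": [[rx, ry, rz], ...], "hand": [hand, ...]}. A call has 1 to 8 rows; each row shifts and turns the commanded pose from where the row before left it; what a row does not reach is not made up. A row lasts 1/12 s, in which the tool goes at most 41.7 mm and 7.16 degrees, less where a joint would pass 70% of its speed; a pose out of reach is approached as far as the arm can. A call with a number of a shift or a turn outside -1 to 1 is refused whole. A call with a gripper value outside its range is refused whole. The fingers move at their own pace and stop on an object; "force" is the grip in N (left out, the last holds). Time passes only in rows, so rows that do not move let the fingers close. It gives the time, the measured TCP pose, the force, the opening and the grip force at its end, in the units of the state.
- manip.get_state(): the state, without advancing time (a new reading comes with each control period).
- manip.get_image(name): name is "side" or "top" or "wrist"; returns the picture (384x512x3 uint8, red, green, blue); there is no depth.
- manip.camera_params(name): a dict with "fx", "fy", "cx", "cy" (pixels), "k1" (the pictures are not rectified: a ray, as slopes to the right and down, at radius r is drawn at 1 + k1 r^2 times it, then the intrinsics apply), "view" (4x4, takes a point from world to camera coordinates); the wrist camera has in their place "hand_eye" (4x4, takes a point from camera to tool coordinates, whose origin is the TCP and whose axes are the flange's). Camera axes: x right, y down, z forward; pixel columns grow to the right and rows downward; lengths in m; the calibration is good to about 2 mm. A picture is of the moment at which its call begins: read the wrist's pose just before it. camera_params takes no time and is no camera call.
- manip.sign_off(): hands the job in; it is judged then, once.
The state is a dict: "clock": time; "qpos": joint angles; "qd": joint speeds; "effort": joint torques, N m; "position": TCP position; "ee_rot": TCP orientation; "contact_force": force on the tool from outside, world axes, zero at the start; "moment": the same for the moment, N m; "width": finger opening in m; "gripper_force": force on a finger pad.
Only numpy, scipy, OpenCV 4.12 (cv2) and the standard library are available. Lean on these libraries where they do the work, as an engineer would, in place of code of your own. Each camera call takes 0.05 s, during which the arm holds its last target. There are 200 camera calls.

## Working session

There is one attempt and no reset: what is moved stays moved. The work goes in short steps, Python scripts to look and compute and a tool call to move; the robot and the scene stay as the last step left them, time stands still between calls to the robot, and variables do not carry over. Pictures are saved under pics/ and viewed, at most 14 in all, crops included, and the job is handed in when it is done.

Besides the shell and the picture viewer there is one more tool, called after "Emit:" by a JSON object that holds its "fn" and its "kwargs", one argument or row to a line. carry_out: Moves the arm, as the interface text tells. Its arguments: {"type":"object","properties":{"linear":{"type":"array"},"angular":{"type":"array"},"hand":{"type":"array"},"force":{"type":"number"}},"required":["linear","angular","hand"]}

```bash
mkdir -p pics && ls
python3 - <<'E'
from rig import manip
import cv2,numpy as np
s=manip.get_state();print(s)
for n in("top","side"):
    cv2.imwrite(f"pics/{n}0.png",cv2.resize(manip.get_image(n),(800,600),interpolation=cv2.INTER_CUBIC)[:,:,::-1])
    print(n,manip.camera_params(n))
print(manip.camera_params("wrist"))
E
```

```text
pics
{'clock': 0.0, 'qpos': array([-1.46798586e+00,  2.76621063e-01,  1.50618030e+00,  7.13437021e-06,
        1.36068493e+00, -1.21009416e-01]), 'qd': array([-2.65189154e-04, -9.84611432e-05, -4.58389586e-04,  9.80144423e-04,
       -1.26027368e-03, -2.58110136e-05]), 'effort': array([ 1.20417313e-03, -4.16777158e+01, -2.45809829e+01, -4.94683616e-05,
        1.11404329e-02, -6.80966707e-06]), 'position': array([ 0.12759277, -0.56044056,  0.40380574]), 'ee_rot': array([-9.46749528e-04,  9.93744253e-01,  1.11675706e-01,  1.21033328e-05]), 'contact_force': array([ 0.9489516 ,  0.13247245, -0.28022055]), 'moment': array([ 0.02122239, -0.00035328, -0.00394774]), 'gripper_force': 0.0, 'width': 0.08566371408840855}
top {'fx': 351.56328929228573, 'fy': 351.56328929228573, 'cx': 254.6831438423298, 'cy': 188.60077849991265, 'k1': -0.10945415022540558, 'view': array([[ 0.00614075, -0.99914422, -0.04090378,  0.01800684],
       [-0.99700421, -0.00296342, -0.07729053,  0.4616961 ],
       [ 0.07710317,  0.04125587, -0.99616919,  0.99502624],
       [ 0.        ,  0.        ,  0.        ,  1.   
[... 285 characters left out ...]
6.69208450e-01,
         1.38979544e-01],
       [ 1.93236614e-01, -6.40702547e-01, -7.43074598e-01,
         1.46203774e+00],
       [ 0.00000000e+00,  0.00000000e+00,  0.00000000e+00,
         1.00000000e+00]])}
{'fx': 295.40683037885657, 'fy': 295.40683037885657, 'cx': 255.17155907727607, 'cy': 192.02364738594093, 'k1': -0.03706693592605101, 'hand_eye': array([[ 1.87587515e-05, -9.57557193e-01, -2.88243336e-01,
         7.38832927e-02],
       [ 9.99999969e-01,  8.91737178e-05, -2.31159495e-04,
         9.23521948e-04],
       [ 2.47052167e-04, -2.88243323e-01,  9.57557166e-01,
         3.13056891e-02],
       [ 0.00000000e+00,  0.00000000e+00,  0.00000000e+00,
         1.00000000e+00]])}
```

View pics/top0.png

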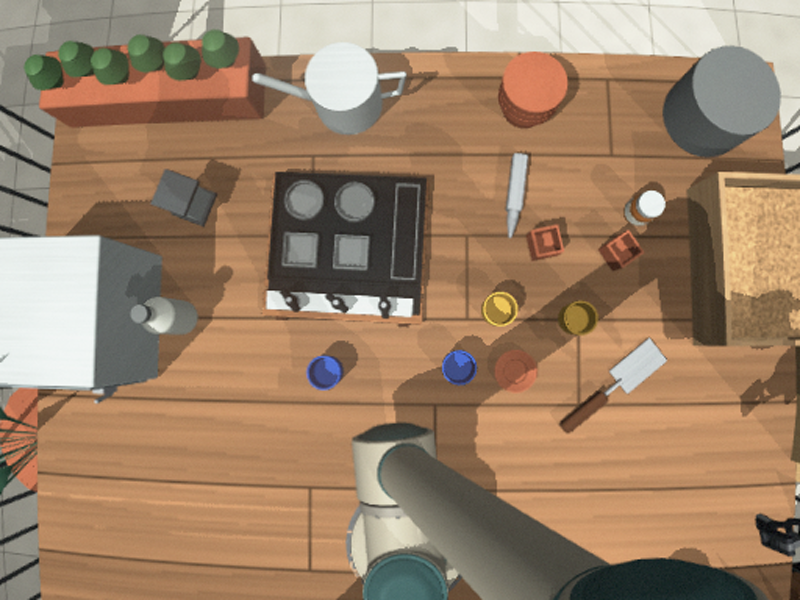

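View pics/side0.png

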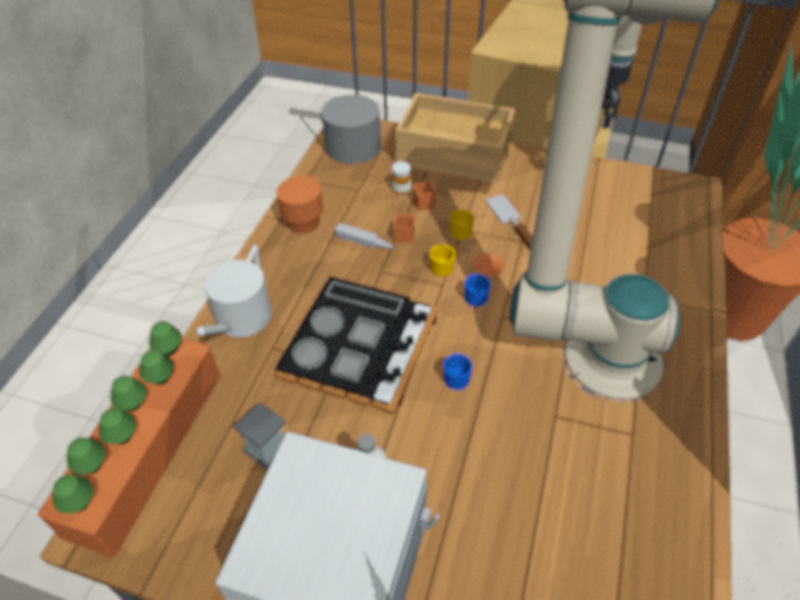

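The top view shows all five items. The yellow round pots are at (500,307) and (580,316), the terracotta square pots at (546,240) and (622,249), and the dibber runs from (519,155) to (512,235). Things that could be mistaken for them: blue pots at (325,372) and (459,367), which I leave; the terracotta saucer at (516,370); the orange pot stack at (533,85); and the trowel at (640,365). The nests are round at (304,200) and (355,200), and square at (300,250) and (350,250). The trough is at (405,232), and the knobs at (290,300), (337,302) and (385,306). The side view shows the same layout.

```bash
cat > h.py <<'E'
from rig import manip
import cv2,numpy as np
from scipy.spatial.transform import Rotation as R
def tool():
    s=manip.get_state();T=np.eye(4);q=s["ee_rot"]
    T[:3,:3]=R.from_quat([q[1],q[2],q[3],q[0]]).as_matrix();T[:3,3]=s["position"];return T
def cam(name,T=None):
    p=manip.camera_params(name)
    K=np.array([[p["fx"],0,p["cx"]],[0,p["fy"],p["cy"]],[0,0,1.]])
    C=np.linalg.inv(p["view"]) if "view" in p else T@p["hand_eye"]
    return K,np.array([p["k1"],0,0,0]),C
def world(name,px,z,T=None):
    K,d,C=cam(name,T)
    n=cv2.undistortPoints(np.array(px,float).reshape(-1,1,2),K,d)[:,0]
    r=np.c_[n,np.ones(len(n))]@C[:3,:3].T
    return C[:3,3]+r*((np.broadcast_to(z,len(r))-C[2,3])/r[:,2])[:,None]
def pix(name,P,T=None):
    K,d,C=cam(name,T);V=np.linalg.inv(C)
    return cv2.projectPoints(np.array(P,float).reshape(-1,1,3),cv2.Rodrigues(V[:3,:3])[0],V[:3,3],K,d)[0][:,0]
def shot(f,name="wrist",box=None,view=True):
    T=tool();im=manip.get_image(name)[:,:,::-1]
    np.savez(f"pics/{f}.npz",T=T,im=im)
    if box: im=im[box[1]:box[3],box[0]:box[2]]
    k=min(800/im.shape[1],600/im.shape[0])
    if view: cv2.imwrite(f"pics/{f}.png",cv2.resize(im,None,fx=k,fy=k,interpolation=cv2.INTER_CUBIC))
    return T,im
E
python3 - <<'E'
from h import *
np.set_printoptions(precision=3,suppress=True)
c=.64
d=dict(r1=(500,307,.052),r2=(580,316,.052),s1=(546,240,.052),s2=(622,249,.052),dibtail=(519,155,.028),dibtip=(512,235,.014),
nrA=(304,200,.037),nrB=(355,200,.037),nsA=(300,250,.037),nsB=(350,250,.037),tro1=(408,185,.03),tro2=(403,278,.03),ko=(290,298,.064),km=(337,301,.064),kt=(385,306,.064),jar=(651,203,.075),lant=(175,195,.09),spray=(140,313,.17),blue=(459,367,.052),sauc=(516,370,.014))
for k,(u,v,z) in d.items(): print(k,world("top",[(u*c,v*c)],z)[0])
E
```

```text
r1 [ 0.438 -0.163  0.052]
r2 [ 0.422 -0.305  0.052]
s1 [ 0.558 -0.246  0.052]
s2 [ 0.543 -0.384  0.052]
dibtail [ 0.724 -0.205  0.028]
dibtip [ 0.574 -0.192  0.014]
nrA [0.636 0.195 0.037]
nrB [0.635 0.1   0.037]
nsA [0.542 0.201 0.037]
nsB [0.542 0.108 0.037]
tro1 [0.665 0.002 0.03 ]
tro2 [0.491 0.011 0.03 ]
ko [0.452 0.211 0.064]
km [0.447 0.126 0.064]
kt [0.438 0.041 0.064]
jar [ 0.622 -0.432  0.075]
lant [0.636 0.422 0.09 ]
spray [0.419 0.436 0.17 ]
blue [ 0.331 -0.09   0.052]
sauc [ 0.324 -0.197  0.014]
```

Emit:
{"fn": "carry_out", "kwargs": {
  "linear": [
    [0.08,0.06,0],
    [0.08,0.06,0],
    [0.08,0.06,0],
    [0.08,0.06,0],
    [0.08,0.06,0],
    [0.08,0.06,0],
    [0.08,0.06,0],
    [0,0,0]
  ],
  "angular": [
    [0,0,0],
    [0,0,0],
    [0,0,0],
    [0,0,0],
    [0,0,0],
    [0,0,0],
    [0,0,0],
    [0,0,0]
  ],
  "hand": [1,1,1,1,1,1,1,1]
}}

```text
clock: 0.77
position: [0.3655, -0.381, 0.4045]
ee_rot: [-0.002, 0.993, 0.115, 0.002]
contact_force: [-0.7, -0.4, 0.6]
width: 0.0855
gripper_force: 0.0
```

Emit:
{"fn": "carry_out", "kwargs": {
  "linear": [
    [0.08,0.06,0],
    [0.08,0.06,0],
    [0.08,0.06,0],
    [0.06,0.04,0],
    [0,0,0],
    [0,0,0]
  ],
  "angular": [
    [0,0,-0.7],
    [0,0,-0.7],
    [0,0,-0.7],
    [0,0,-0.8],
    [0,0,0],
    [0,0,0]
  ],
  "hand": [1,1,1,1,1,1]
}}

```text
clock: 1.27
position: [0.492, -0.2896, 0.404]
ee_rot: [-0.0, 1.0, -0.002, -0.001]
contact_force: [-0.9, -0.5, -0.0]
width: 0.0854
gripper_force: 0.0
```

```bash
python3 -c "
from h import *
T,_=shot('w1');print(T.round(4))"
```

```text
[[ 1.000e+00 -4.100e-03 -1.300e-03  4.920e-01]
 [-4.100e-03 -1.000e+00  5.000e-04 -2.896e-01]
 [-1.300e-03 -5.000e-04 -1.000e+00  4.040e-01]
 [ 0.000e+00  0.000e+00  0.000e+00  1.000e+00]]
```

View pics/w1.png

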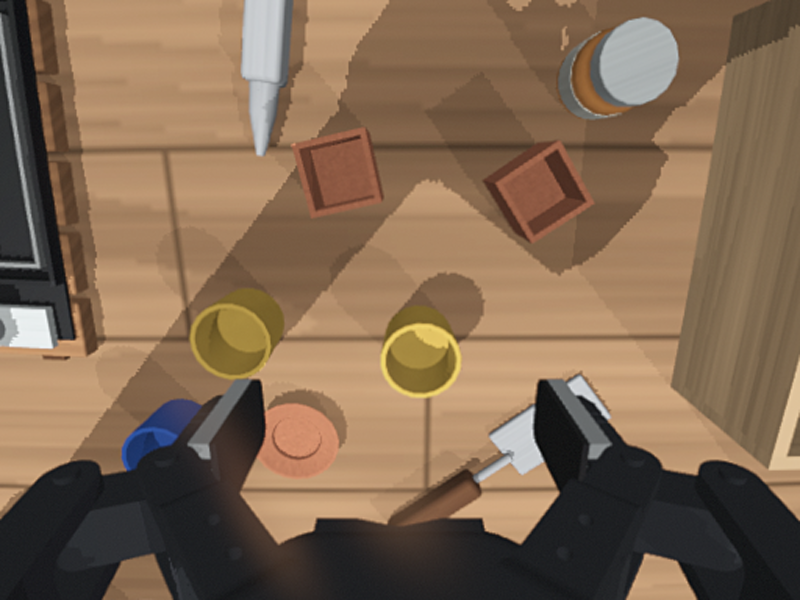

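The wrist view shows the yellow pot rims at (230,341) and (421,360), and the square pot rims centred near (338,173) and (540,192). The dibber point is at (262,153), the jar at (638,60), the blue pot at (160,445) and the saucer at (298,438). The choices are clear, so I'll measure from this picture and then look at the tray.

Run:
```python
from h import *
np.set_printoptions(precision=4,suppress=True)
T=np.load("pics/w1.npz")["T"];w=lambda p,z:world("wrist",np.array(p)*.64,z,T)
print("rounds",w([(230.5,341),(421,360)],.052)[:,:2])
for n,c in (("s1",[(294,148),(366,129),(382,199),(312,217)]),("s2",[(487,184),(556,142),(593,202),(530,241)])):
    P=w(c,.052)[:,:2];print(n,P.mean(0),cv2.minAreaRect((P*1000).astype(np.float32)))
print("dib",w([(243,78),(285,83),(262,155)],[.028,.028,.014]))
```

```text
rounds [[ 0.4375 -0.1637]
 [ 0.4217 -0.3067]]
s1 [ 0.5579 -0.2498] ((557.78125, -249.7349395751953), (46.5434455871582, 50.90842056274414), 13.528703689575195)
s2 [ 0.545  -0.3877] ((544.9423828125, -386.9313659667969), (50.13517379760742, 55.324737548828125), 32.98080062866211)
dib [[ 0.6221 -0.1833  0.028 ]
 [ 0.6185 -0.2122  0.028 ]
 [ 0.5711 -0.1884  0.014 ]]
```

Emit:
{"fn": "carry_out", "kwargs": {
  "linear": [
    [0.01,0.08,0],
    [0.01,0.08,0],
    [0.01,0.08,0],
    [0.01,0.08,0],
    [0.01,0.08,0],
    [0.01,0.08,0],
    [0.0,0.08,0],
    [0,0.08,0]
  ],
  "angular": [
    [0,0,0],
    [0,0,0],
    [0,0,0],
    [0,0,0],
    [0,0,0],
    [0,0,0],
    [0,0,0],
    [0,0,0]
  ],
  "hand": [1,1,1,1,1,1,1,1]
}}

```text
clock: 1.98
position: [0.5202, 0.0294, 0.4047]
ee_rot: [0.0, 1.0, -0.005, -0.0]
contact_force: [0.5, -0.3, 1.0]
width: 0.0853
gripper_force: 0.0
```

Emit:
{"fn": "carry_out", "kwargs": {
  "linear": [
    [0,0.06,0],
    [0,0,0],
    [0,0,0]
  ],
  "angular": [
    [0,0,0],
    [0,0,0],
    [0,0,0]
  ],
  "hand": [1,1,1]
}}

```text
clock: 2.23
position: [0.5203, 0.0592, 0.4047]
ee_rot: [0.001, 1.0, -0.003, -0.0]
contact_force: [-0.0, -0.5, 0.0]
width: 0.0853
gripper_force: 0.0
```

```bash
python3 -c "
from h import *
T,_=shot('w2');print(T.round(4))"
```

```text
[[ 1.000e+00 -6.500e-03 -5.000e-04  5.203e-01]
 [-6.500e-03 -1.000e+00 -1.100e-03  5.920e-02]
 [-4.000e-04  1.100e-03 -1.000e+00  4.047e-01]
 [ 0.000e+00  0.000e+00  0.000e+00  1.000e+00]]
```

View pics/w2.png

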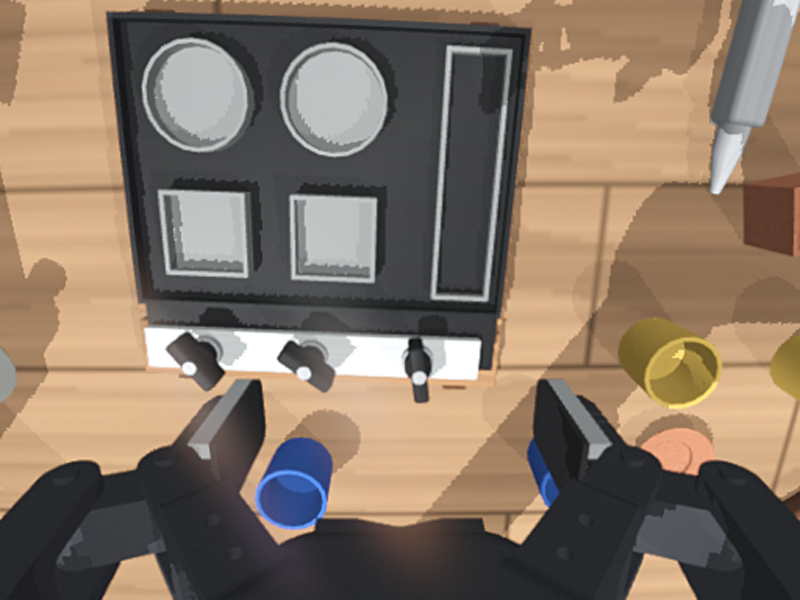

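The tray view shows round nests centred near (196,95) and (334,98), and square nests near (205,233) and (333,238). The trough's outer corners are (448,46), (512,49), (488,301) and (431,298). Knob tops are near (189,370), (304,374) and (419,378).

Run:
```python
from h import *
np.set_printoptions(precision=4,suppress=True)
T=np.load("pics/w2.npz")["T"];w=lambda p,z:world("wrist",np.array(p)*.64,z,T)[:,:2]
print("rn",w([(196.5,95.5),(334,98.5)],.037))
A=w([(158,190),(246,191),(250,278),(165,275)],.037);B=w([(290,194),(377,197),(375,283),(292,279)],.037)
for P in(A,B):print("sq",P.mean(0),cv2.minAreaRect((P*1000).astype(np.float32)))
t=w([(448,46),(512,49),(488,301),(431,298)],.032);print("tr",t.mean(0),cv2.minAreaRect((t*1000).astype(np.float32)))
print("tray corners z32",w([(108,14),(530,30)],.032))
print("knobs",w([(189,370),(304,374),(419,378)],.064))
P=w([(230,341)],.052)
print("r1 check",w([(683,370)],.052),"dib", w([(712,121),(748,125),(717,193)],[.028,.028,.014]))
```

```text
rn [[0.6392 0.1948]
 [0.6358 0.1012]]
sq [0.5442 0.2006] ((544.4998779296875, 200.814208984375), (65.15990447998047, 64.096435546875), 87.4592514038086)
sq [0.5398 0.1058] ((539.5755615234375, 105.873291015625), (62.49069595336914, 63.53017044067383), 87.51824188232422)
tr [0.5798 0.0069] ((579.6398315429688, 7.217615127563477), (44.27094650268555, 177.00338745117188), 87.37637329101562)
tray corners z32 [[ 0.6923  0.2511]
 [ 0.6787 -0.0304]]
knobs [[0.4481 0.2138]
 [0.4446 0.1284]
 [0.4409 0.0436]]
r1 check [[ 0.4394 -0.1617]] dib [[ 0.6225 -0.1667]
 [ 0.6202 -0.194 ]
 [ 0.571  -0.189 ]]
```

Emit:
{"fn": "carry_out", "kwargs": {
  "linear": [
    [-0.0274,-0.074,0],
    [-0.0274,-0.074,0],
    [-0.0274,-0.074,0],
    [-0.0274,-0.074,0],
    [-0.0274,-0.074,0],
    [-0.0274,-0.074,0],
    [0,0,-0.075],
    [0,0,-0.075]
  ],
  "angular": [
    [0,0,0],
    [0,0,0],
    [0,0,0],
    [0,0,0],
    [0,0,0],
    [0,0,0],
    [0,0,0],
    [0,0,0]
  ],
  "hand": [1,1,1,1,1,1,1,1]
}}

```text
clock: 2.95
position: [0.4378, -0.1677, 0.331]
ee_rot: [0.002, 1.0, -0.008, 0.003]
contact_force: [0.3, 0.1, -1.6]
width: 0.0856
gripper_force: 0.0
```

Emit:
{"fn": "carry_out", "kwargs": {
  "linear": [
    [0,0,-0.075],
    [0,0,-0.075],
    [0,0,-0.075],
    [0,0,-0.054],
    [0,0,0]
  ],
  "angular": [
    [0,0,0],
    [0,0,0],
    [0,0,0],
    [0,0,0],
    [0,0,0]
  ],
  "hand": [1,1,1,1,1]
}}

```text
clock: 3.37
position: [0.4355, -0.1635, 0.1859]
ee_rot: [-0.002, 1.0, -0.006, -0.005]
contact_force: [-1.0, 0.0, 0.2]
width: 0.0855
gripper_force: 0.0
```

Emit:
{"fn": "carry_out", "kwargs": {
  "linear": [
    [0,0,0],
    [0,0,0],
    [0,0,0],
    [0,0,0],
    [0,0,0],
    [0,0,0],
    [0,0,0],
    [0,0,0]
  ],
  "angular": [
    [0,0,0],
    [0,0,0],
    [0,0,0],
    [0,0,0],
    [0,0,0],
    [0,0,0],
    [0,0,0],
    [0,0,0]
  ],
  "hand": [0.3,0.3,0.3,0.3,0.3,0.3,0.3,0.3],
  "force": 40
}}

```text
clock: 4.03
position: [0.4396, -0.1634, 0.1922]
ee_rot: [0.002, 1.0, -0.004, 0.002]
contact_force: [-1.3, -1.8, 8.3]
width: 0.06
gripper_force: 44.2
```

Emit:
{"fn": "carry_out", "kwargs": {
  "linear": [
    [0,0,0.04],
    [0,0,0.06],
    [0,0,0.06],
    [0,0,0.06],
    [0,0,0.06],
    [0.0366,0.0653,0.02],
    [0.0366,0.0653,0],
    [0.0366,0.0653,0]
  ],
  "angular": [
    [0,0,0],
    [0,0,0],
    [0,0,0],
    [0,0,0],
    [0,0,0],
    [0,0,0],
    [0,0,0],
    [0,0,0]
  ],
  "hand": [0.3,0.3,0.3,0.3,0.3,0.3,0.3,0.3]
}}

```text
clock: 4.7
position: [0.4941, -0.064, 0.3424]
ee_rot: [0.001, 1.0, -0.005, 0.002]
contact_force: [0.2, -0.2, -1.8]
width: 0.0601
gripper_force: 44.4
```

Emit:
{"fn": "carry_out", "kwargs": {
  "linear": [
    [0.0366,0.0653,0],
    [0.0366,0.0653,0],
    [0.0366,0.0653,0],
    [0.0366,0.0653,0],
    [0.0366,0.0653,0],
    [0.0366,0.0653,0],
    [0.0366,0.0653,0],
    [0.0366,0.0653,0]
  ],
  "angular": [
    [0,0,0],
    [0,0,0],
    [0,0,0],
    [0,0,0],
    [0,0,0],
    [0,0,0],
    [0,0,0],
    [0,0,0]
  ],
  "hand": [0.3,0.3,0.3,0.3,0.3,0.3,0.3,0.3]
}}

```text
clock: 5.37
position: [0.6403, 0.1985, 0.3407]
ee_rot: [0.0, 1.0, -0.004, 0.0]
contact_force: [1.5, -0.4, -2.2]
width: 0.0602
gripper_force: 44.4
```

Emit:
{"fn": "carry_out", "kwargs": {
  "linear": [
    [0,0,-0.05],
    [0,0,-0.05],
    [0,0,0],
    [0,0,0]
  ],
  "angular": [
    [0,0,0],
    [0,0,0],
    [0,0,0],
    [0,0,0]
  ],
  "hand": [0.3,0.3,0.3,0.3]
}}

```text
clock: 5.7
position: [0.6392, 0.1966, 0.289]
ee_rot: [0.0, 1.0, -0.004, -0.002]
contact_force: [0.3, 0.1, -1.6]
width: 0.0599
gripper_force: 44.5
```

```bash
python3 -c "
from h import *
T,_=shot('w3');print(T.round(4));print(manip.get_state()['width'])"
```

```text
[[ 1.     -0.0077 -0.0041  0.6392]
 [-0.0077 -1.     -0.001   0.1966]
 [-0.0041  0.001  -1.      0.289 ]
 [ 0.      0.      0.      1.    ]]
0.060042797270956794
```

View pics/w3.png

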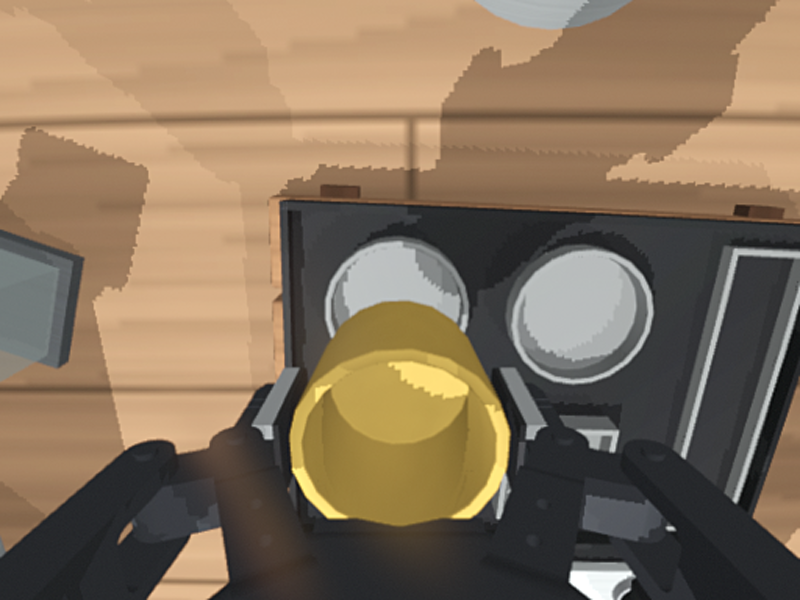

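The pot is held, with its rim centred at (400,437). Round nest A has left and right edges at 325 and 468 and its top at 238. Nest B is centred at (582,314).

Run:
```python
from h import *
np.set_printoptions(precision=4,suppress=True)
T=np.load("pics/w3.npz")["T"];w=lambda p,z:world("wrist",np.array(p)*.64,z,T)
print("pot",w([(400.5,437),(290,437),(511,437)],.289-.139)-T[:3,3])
print("nest",w([(582.5,314.5),(396.5,308),(396.5,238),(582.5,246),(582.5,383)],.037))
```

```text
pot [[ 0.0027 -0.0014 -0.139 ]
 [ 0.0029  0.0283 -0.139 ]
 [ 0.0024 -0.0311 -0.139 ]]
nest [[0.6374 0.1024 0.037 ]
 [0.6417 0.1967 0.037 ]
 [0.677  0.1964 0.037 ]
 [0.6725 0.1062 0.037 ]
 [0.5989 0.0981 0.037 ]]
```

Emit:
{"fn": "carry_out", "kwargs": {
  "linear": [
    [0,0.002,-0.05],
    [0,0,-0.05],
    [0,0,-0.02],
    [0,0,-0.015],
    [0,0,-0.01],
    [0,0,0],
    [0,0,0]
  ],
  "angular": [
    [0,0,0],
    [0,0,0],
    [0,0,0],
    [0,0,0],
    [0,0,0],
    [0,0,0],
    [0,0,0]
  ],
  "hand": [0.3,0.3,0.3,0.3,0.3,0.3,0.3]
}}

```text
clock: 6.33
position: [0.6406, 0.1974, 0.2189]
ee_rot: [-0.0, 1.0, -0.004, 0.001]
contact_force: [0.0, 0.7, -1.2]
width: 0.0602
gripper_force: 44.5
```

Emit:
{"fn": "carry_out", "kwargs": {
  "linear": [
    [0,0,-0.003],
    [0,0,-0.002],
    [0,0,0],
    [0,0,0],
    [0,0,0],
    [0,0,0],
    [0,0,0],
    [0,0,0]
  ],
  "angular": [
    [0,0,0],
    [0,0,0],
    [0,0,0],
    [0,0,0],
    [0,0,0],
    [0,0,0],
    [0,0,0],
    [0,0,0]
  ],
  "hand": [0.3,0.3,0.3,1,1,1,1,1]
}}

```text
clock: 7.0
position: [0.64, 0.1975, 0.215]
ee_rot: [0.0, 1.0, -0.004, -0.0]
contact_force: [0.9, -1.0, -0.1]
width: 0.0856
gripper_force: 0.0
```

Emit:
{"fn": "carry_out", "kwargs": {
  "linear": [
    [0,0,0.05],
    [0,0,0.07],
    [0,0,0.07],
    [-0.02,-0.02,0.06],
    [-0.03,-0.07,0],
    [-0.03,-0.07,0],
    [-0.03,-0.07,0],
    [-0.03,-0.07,0]
  ],
  "angular": [
    [0,0,0],
    [0,0,0],
    [0,0,0],
    [0,0,0],
    [0,0,0],
    [0,0,0],
    [0,0,0],
    [0,0,0]
  ],
  "hand": [1,1,1,1,1,1,1,1]
}}

```text
clock: 7.67
position: [0.5691, 0.0464, 0.3404]
ee_rot: [0.0, 1.0, -0.004, 0.0]
contact_force: [1.1, -0.6, 0.4]
width: 0.0851
gripper_force: 0.0
```

Emit:
{"fn": "carry_out", "kwargs": {
  "linear": [
    [-0.035,-0.07,0],
    [-0.035,-0.07,0],
    [-0.035,-0.07,0],
    [-0.035,-0.07,0],
    [-0.035,-0.07,0],
    [-0.035,-0.07,0],
    [-0.035,-0.07,0],
    [-0.035,-0.07,0]
  ],
  "angular": [
    [0,0,0],
    [0,0,0],
    [0,0,0],
    [0,0,0],
    [0,0,0],
    [0,0,0],
    [0,0,0],
    [0,0,0]
  ],
  "hand": [1,1,1,1,1,1,1,1]
}}

```text
clock: 8.33
position: [0.4288, -0.2339, 0.3404]
ee_rot: [0.0, 1.0, -0.004, 0.0]
contact_force: [1.0, 0.2, 0.1]
width: 0.0853
gripper_force: 0.0
```

Emit:
{"fn": "carry_out", "kwargs": {
  "linear": [
    [0,-0.07,0],
    [0,-0.07,0],
    [0,0,0],
    [0,0,0]
  ],
  "angular": [
    [0,0,0],
    [0,0,0],
    [0,0,0],
    [0,0,0]
  ],
  "hand": [1,1,1,1]
}}

```text
clock: 8.67
position: [0.4298, -0.3043, 0.34]
ee_rot: [-0.0, 1.0, -0.006, 0.0]
contact_force: [0.3, -0.1, -1.1]
width: 0.0853
gripper_force: 0.0
```

```bash
python3 -c "
from h import *
T,_=shot('w4');print(T.round(4))
shot('t4','top',(120,70,440,310))"
```

```text
[[ 9.999e-01 -1.150e-02  0.000e+00  4.298e-01]
 [-1.150e-02 -9.999e-01  1.000e-04 -3.043e-01]
 [ 0.000e+00 -1.000e-04 -1.000e+00  3.400e-01]
 [ 0.000e+00  0.000e+00  0.000e+00  1.000e+00]]
```

View pics/t4.png

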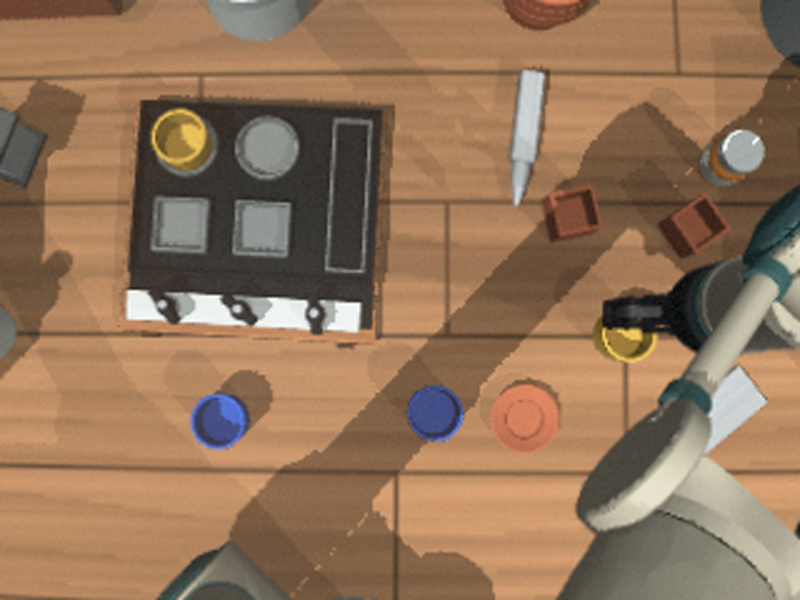

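View pics/w4.png

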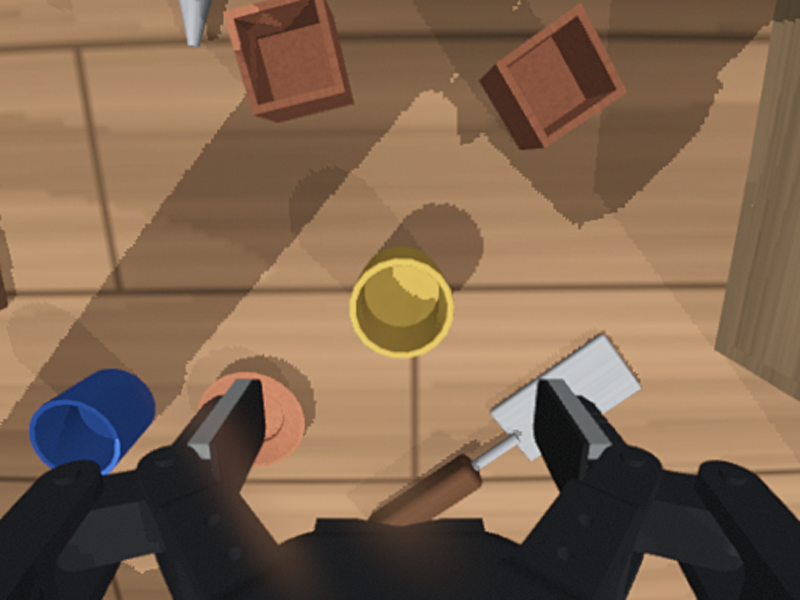

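The top crop shows the first pot seated in the upper-left round nest, at (180,138). The wrist view shows the second yellow rim centred at (401,307) and the nearest trowel edge at (492,410).

Run:
```python
from h import *
np.set_printoptions(precision=4,suppress=True)
T=np.load("pics/w4.npz")["T"];w=lambda p,z:world("wrist",np.array(p)*.64,z,T)[:,:2]
print("r2",w([(401.5,307.5)],.052),"trowel",w([(492,410),(602,333),(640,385),(528,460)],.005),w([(470,455)],.02))
t=np.array([(180,138)])*.4+[120,70];print("r1 top",[world("top",t,z)[0] for z in(.077,.092)])
P=w([(224,17),(325,-8),(353,104),(263,121)],.052);print(P.mean(0))
P=w([(506,62),(583,6),(626,91),(545,138)],.052)
print(P)
```

```text
r2 [[ 0.422  -0.3065]] trowel [[ 0.3263 -0.3731]
 [ 0.3864 -0.4483]
 [ 0.3451 -0.4817]
 [ 0.2821 -0.4033]] [[ 0.2981 -0.3556]]
r1 top [array([0.6342, 0.194 , 0.077 ]), array([0.6303, 0.1906, 0.092 ])]
[ 0.5546 -0.2519]
[[ 0.5523 -0.3609]
 [ 0.578  -0.3982]
 [ 0.5385 -0.4242]
 [ 0.5153 -0.3834]]
```

Emit:
{"fn": "carry_out", "kwargs": {
  "linear": [
    [-0.011,-0.005,-0.06],
    [0,0,-0.06],
    [0,0,-0.06],
    [0,0,-0.06],
    [0,0,-0.058],
    [0,0,0],
    [0,0,0]
  ],
  "angular": [
    [0,0,0],
    [0,0,0],
    [0,0,0],
    [0,0,0],
    [0,0,0],
    [0,0,0],
    [0,0,0]
  ],
  "hand": [1,1,1,1,1,1,1]
}}

```text
clock: 9.35
position: [0.4244, -0.3033, 0.1904]
ee_rot: [-0.001, 1.0, -0.003, -0.001]
contact_force: [1.3, -0.3, 0.9]
width: 0.0853
gripper_force: 0.0
```

Emit:
{"fn": "carry_out", "kwargs": {
  "linear": [
    [0,0,0],
    [0,0,0],
    [0,0,0],
    [0,0,0],
    [0,0,0],
    [0,0,0],
    [0,0,0],
    [0,0,0]
  ],
  "angular": [
    [0,0,0],
    [0,0,0],
    [0,0,0],
    [0,0,0],
    [0,0,0],
    [0,0,0],
    [0,0,0],
    [0,0,0]
  ],
  "hand": [0.3,0.3,0.3,0.3,0.3,0.3,0.3,0.3]
}}

```text
clock: 10.02
position: [0.4254, -0.3052, 0.1938]
ee_rot: [0.001, 1.0, -0.004, 0.002]
contact_force: [0.6, 2.2, 5.1]
width: 0.0612
gripper_force: 42.7
```

Emit:
{"fn": "carry_out", "kwargs": {
  "linear": [
    [0,0,0.04],
    [0,0,0.06],
    [0,0,0.06],
    [0,0,0.06],
    [0,0,0.06],
    [0.0386,0.0741,0],
    [0.0386,0.0741,0],
    [0.0386,0.0741,0]
  ],
  "angular": [
    [0,0,0],
    [0,0,0],
    [0,0,0],
    [0,0,0],
    [0,0,0],
    [0,0,0],
    [0,0,0],
    [0,0,0]
  ],
  "hand": [0.3,0.3,0.3,0.3,0.3,0.3,0.3,0.3]
}}

```text
clock: 10.68
position: [0.4824, -0.1934, 0.3338]
ee_rot: [0.001, 1.0, -0.005, 0.002]
contact_force: [0.7, 0.2, -2.2]
width: 0.0605
gripper_force: 44.4
```

Emit:
{"fn": "carry_out", "kwargs": {
  "linear": [
    [0.0386,0.0741,0],
    [0.0386,0.0741,0],
    [0.0386,0.0741,0],
    [0.0386,0.0741,0],
    [0.0386,0.0741,0],
    [0.0386,0.0741,0],
    [0.0386,0.0741,0],
    [0.0386,0.0741,0]
  ],
  "angular": [
    [0,0,0],
    [0,0,0],
    [0,0,0],
    [0,0,0],
    [0,0,0],
    [0,0,0],
    [0,0,0],
    [0,0,0]
  ],
  "hand": [0.3,0.3,0.3,0.3,0.3,0.3,0.3,0.3]
}}

```text
clock: 11.35
position: [0.6366, 0.1036, 0.3329]
ee_rot: [0.0, 1.0, -0.004, 0.001]
contact_force: [0.4, -0.5, -1.9]
width: 0.0607
gripper_force: 44.4
```

Emit:
{"fn": "carry_out", "kwargs": {
  "linear": [
    [0,0,-0.04],
    [0,0,-0.04],
    [0,0,0],
    [0,0,0]
  ],
  "angular": [
    [0,0,0],
    [0,0,0],
    [0,0,0],
    [0,0,0]
  ],
  "hand": [0.3,0.3,0.3,0.3]
}}

```text
clock: 11.68
position: [0.6357, 0.1017, 0.2912]
ee_rot: [0.0, 1.0, -0.004, -0.001]
contact_force: [0.3, -1.1, -1.2]
width: 0.0606
gripper_force: 44.5
```

Run:
```python
from h import *
np.set_printoptions(precision=4,suppress=True)
T,im=shot('w5');print(T[:3,3],manip.get_state()['width'])
# yellow rim of held pot by colour: horizontal extent and lowest part
m=cv2.inRange(cv2.cvtColor(np.ascontiguousarray(im),cv2.COLOR_BGR2HSV),(20,110,60),(34,255,255))
n,l,st,c=cv2.connectedComponentsWithStats(m)
for i in range(1,n):
    if st[i,4]>300: print(st[i])
old=np.load("pics/w3.npz")["im"]
m=cv2.inRange(cv2.cvtColor(np.ascontiguousarray(old),cv2.COLOR_BGR2HSV),(20,110,60),(34,255,255))
n,l,st,c=cv2.connectedComponentsWithStats(m)
for i in range(1,n):
    if st[i,4]>300: print("old",st[i])
```

```text
[0.6357 0.1017 0.2912] 0.06064275739201501
[  67  160  108   97 2052]
[  72  176   81   77 4782]
[  186   197   140   141 14641]
old [  185   193   142   144 15768]
```

Emit:
{"fn": "carry_out", "kwargs": {
  "linear": [
    [0.004,0.001,-0.05],
    [0,0,-0.05],
    [0,0,-0.02],
    [0,0,-0.015],
    [0,0,-0.01],
    [0,0,-0.004],
    [0,0,0],
    [0,0,0]
  ],
  "angular": [
    [0,0,0],
    [0,0,0],
    [0,0,0],
    [0,0,0],
    [0,0,0],
    [0,0,0],
    [0,0,0],
    [0,0,0]
  ],
  "hand": [0.3,0.3,0.3,0.3,0.3,0.3,0.3,0.3]
}}

```text
clock: 12.4
position: [0.6385, 0.1017, 0.2189]
ee_rot: [0.0, 1.0, -0.004, 0.001]
contact_force: [-2.7, -1.5, 4.6]
width: 0.0606
gripper_force: 45.1
```

Emit:
{"fn": "carry_out", "kwargs": {
  "linear": [
    [0,0,0],
    [0,0,0],
    [0,0,0],
    [0,0,0],
    [0,0,0.05],
    [0,0,0.07],
    [0,0,0.07],
    [0,-0.02,0.06]
  ],
  "angular": [
    [0,0,0],
    [0,0,0],
    [0,0,0],
    [0,0,0],
    [0,0,0],
    [0,0,0],
    [0,0,0],
    [0,0,0]
  ],
  "hand": [1,1,1,1,1,1,1,1]
}}

```text
clock: 13.07
position: [0.6385, 0.0933, 0.3437]
ee_rot: [-0.001, 1.0, -0.003, 0.001]
contact_force: [1.4, -0.7, -0.1]
width: 0.0854
gripper_force: 0.0
```

Emit:
{"fn": "carry_out", "kwargs": {
  "linear": [
    [-0.0236,-0.07,0],
    [-0.0236,-0.07,0],
    [-0.0236,-0.07,0],
    [-0.0236,-0.07,0],
    [-0.0236,-0.07,0],
    [-0.0236,-0.07,0],
    [-0.0236,-0.07,0],
    [-0.0236,-0.07,0]
  ],
  "angular": [
    [0,0,0],
    [0,0,0],
    [0,0,0],
    [0,0,0],
    [0,0,0],
    [0,0,0],
    [0,0,0],
    [0,0,0]
  ],
  "hand": [1,1,1,1,1,1,1,1]
}}

```text
clock: 13.73
position: [0.5431, -0.1895, 0.3418]
ee_rot: [0.0, 1.0, -0.004, 0.0]
contact_force: [0.5, -0.7, -0.0]
width: 0.0854
gripper_force: 0.0
```

Emit:
{"fn": "carry_out", "kwargs": {
  "linear": [
    [-0.024,-0.07,0],
    [-0.024,-0.06,0],
    [0,0,0],
    [0,0,0]
  ],
  "angular": [
    [0,0,0.8],
    [0,0,0.8],
    [0,0,0.8],
    [0,0,0.7]
  ],
  "hand": [1,1,1,1]
}}

```text
clock: 14.07
position: [0.5192, -0.2553, 0.3416]
ee_rot: [0.0, 0.993, 0.119, 0.0]
contact_force: [1.1, -0.2, -0.1]
width: 0.0852
gripper_force: 0.0
```

Run:
```python
from h import *
np.set_printoptions(precision=4,suppress=True)
T,im=shot('w6');print(T)
t,ti=shot('t6','top')
k=cv2.resize(ti[80:220,160:360],(800,560),interpolation=cv2.INTER_CUBIC)
a=cv2.resize(im,(800,600),interpolation=cv2.INTER_CUBIC)
cv2.imwrite('pics/m6.png',np.vstack([cv2.resize(a[0:420],(571,300)),cv2.resize(k,(571,300))]) )
```

```text
[[ 0.9715  0.2369  0.0001  0.5192]
 [ 0.2369 -0.9715 -0.0004 -0.2553]
 [ 0.      0.0004 -1.      0.3416]
 [ 0.      0.      0.      1.    ]]
```

View pics/m6.png

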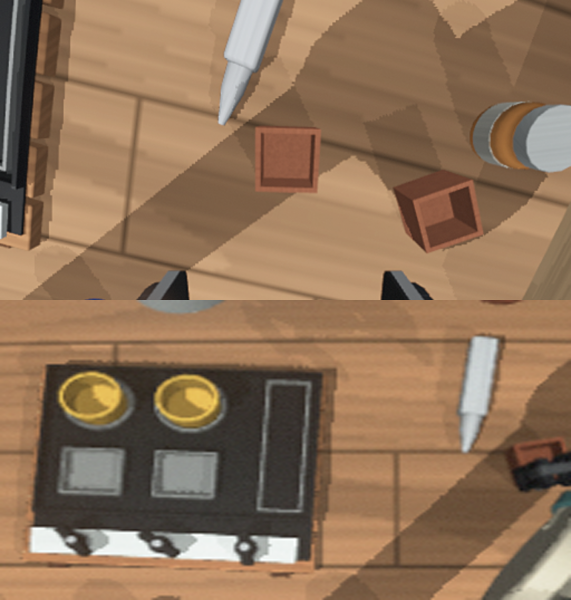

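The square pot now looks aligned with the tool, with its rim from (256,128) to (320,192) in the upper half. Both yellow pots sit alike in their nests in the lower half.

Run:
```python
from h import *
np.set_printoptions(precision=4,suppress=True)
T=np.load("pics/w6.npz")["T"]
P=world("wrist",np.array([(256,128),(320,129),(320,192),(256,191.)])*1.4*.64,.052,T)[:,:2]
print(P,P.mean(0)-T[:2,3]); print(np.linalg.norm(np.diff(P,axis=0),axis=1),np.arctan2(*(P[0]-P[1])[::-1])-np.pi/2,np.arctan2(*(P[1]-P[2])[::-1]), .239)
```

```text
[[ 0.577  -0.2197]
 [ 0.5879 -0.2671]
 [ 0.5405 -0.2802]
 [ 0.5291 -0.2301]] [0.0395 0.006 ]
[0.0487 0.0491 0.0513] 0.22412858151255488 0.2686732527156708 0.239
```

Emit:
{"fn": "carry_out", "kwargs": {
  "linear": [
    [0.04,0.006,0],
    [0.041,0.006,-0.04],
    [0,0,-0.065],
    [0,0,-0.065],
    [0,0,-0.065],
    [0,0,-0.065],
    [0,0,0],
    [0,0,0]
  ],
  "angular": [
    [0,0,0],
    [0,0,0],
    [0,0,0],
    [0,0,0],
    [0,0,0],
    [0,0,0],
    [0,0,0],
    [0,0,0]
  ],
  "hand": [1,1,1,1,1,1,1,1]
}}

```text
clock: 14.83
position: [0.5601, -0.2463, 0.1904]
ee_rot: [-0.001, 0.993, 0.12, -0.002]
contact_force: [-0.4, -0.4, 1.0]
width: 0.0852
gripper_force: 0.0
```

Emit:
{"fn": "carry_out", "kwargs": {
  "linear": [
    [0,0,0],
    [0,0,0],
    [0,0,0],
    [0,0,0],
    [0,0,0],
    [0,0,0],
    [0,0,0],
    [0,0,0]
  ],
  "angular": [
    [0,0,0],
    [0,0,0],
    [0,0,0],
    [0,0,0],
    [0,0,0],
    [0,0,0],
    [0,0,0],
    [0,0,0]
  ],
  "hand": [0.2,0.2,0.2,0.2,0.2,0.2,0.2,0.2]
}}

```text
clock: 15.5
position: [0.5613, -0.2475, 0.1944]
ee_rot: [0.001, 0.993, 0.119, 0.002]
contact_force: [-0.1, 1.0, 6.7]
width: 0.05
gripper_force: 42.7
```

Emit:
{"fn": "carry_out", "kwargs": {
  "linear": [
    [0,0,0.04],
    [0,0,0.06],
    [0,0,0.06],
    [0,0,0.06],
    [0,0.0745,0.02],
    [-0.004,0.0745,0],
    [-0.004,0.0745,0],
    [-0.004,0.0745,0]
  ],
  "angular": [
    [0,0,0],
    [0,0,0],
    [0,0,0],
    [0,0,0],
    [0,0,0],
    [0,0,-0.71],
    [0,0,-0.71],
    [0,0,-0.71]
  ],
  "hand": [0.2,0.2,0.2,0.2,0.2,0.2,0.2,0.2]
}}

```text
clock: 16.17
position: [0.5537, -0.0968, 0.3128]
ee_rot: [0.0, 0.999, 0.033, 0.001]
contact_force: [0.4, 0.3, -2.1]
width: 0.0494
gripper_force: 42.2
```

Emit:
{"fn": "carry_out", "kwargs": {
  "linear": [
    [-0.004,0.0745,0],
    [-0.004,0.0745,0],
    [-0.004,0.0745,0],
    [-0.004,0.0745,0],
    [-0.004,0.0745,0],
    [0,0.0745,0],
    [0,0.0745,0],
    [0,0.0745,0]
  ],
  "angular": [
    [0,0,-0.71],
    [0,0,-0.71],
    [0,0,0],
    [0,0,0],
    [0,0,0],
    [0,0,0],
    [0,0,0],
    [0,0,0]
  ],
  "hand": [0.2,0.2,0.2,0.2,0.2,0.2,0.2,0.2]
}}

```text
clock: 16.83
position: [0.5437, 0.2017, 0.3125]
ee_rot: [-0.0, 1.0, -0.022, 0.0]
contact_force: [0.4, -0.0, -1.4]
width: 0.0495
gripper_force: 42.2
```

Emit:
{"fn": "carry_out", "kwargs": {
  "linear": [
    [0,0,-0.04],
    [0,0,-0.02],
    [0,0,0],
    [0,0,0]
  ],
  "angular": [
    [0,0,0],
    [0,0,0],
    [0,0,0],
    [0,0,0]
  ],
  "hand": [0.2,0.2,0.2,0.2]
}}

```text
clock: 17.17
position: [0.5439, 0.199, 0.2812]
ee_rot: [0.001, 1.0, -0.022, -0.001]
contact_force: [0.5, 0.2, -0.8]
width: 0.0496
gripper_force: 42.3
```

```bash
python3 -c "
from h import *
T,_=shot('w7');print(T.round(4));print(manip.get_state()['width'])"
```

```text
[[ 0.999  -0.045  -0.0023  0.5439]
 [-0.045  -0.999  -0.0012  0.199 ]
 [-0.0022  0.0013 -1.      0.2812]
 [ 0.      0.      0.      1.    ]]
0.049338256218815935
```

View pics/w7.png

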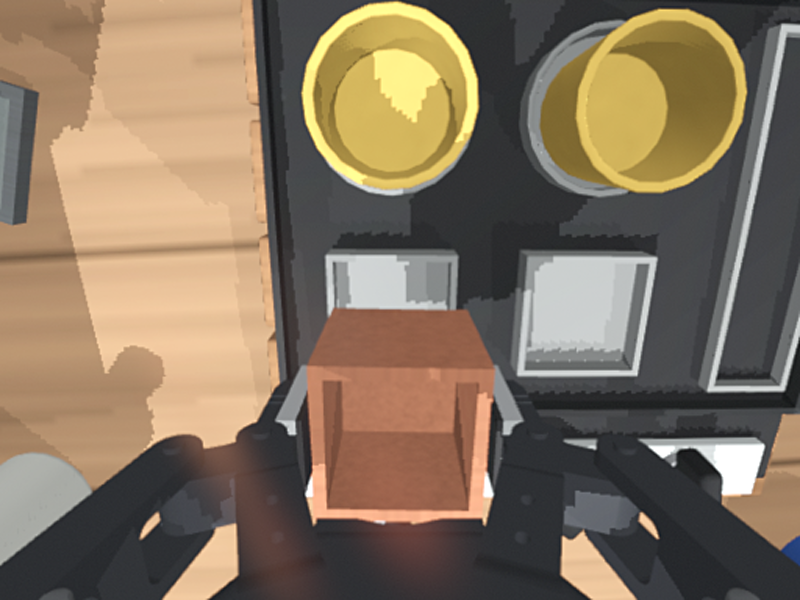

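The held square pot has its far bottom edge from (336,309) to (467,309) and its rim corners at (307,367) and (495,367). Nest A's far outer corners are (326,252) and (458,252). Nest B's corners are (520,250), (657,252), (638,376) and (513,374).

Run:
```python
from h import *
np.set_printoptions(precision=4,suppress=True)
T=np.load("pics/w7.npz")["T"];w=lambda p,z:world("wrist",np.array(p)*.64,z,T)[:,:2]
Ry=np.array([[.999,-.045],[.045,.999]])  # rows: tray x, y dirs
z0=.2812-.1915
f=lambda P:P@Ry.T
print("potbottom far",f(w([(336,309),(467,309)],z0)))
print("potrim",f(w([(307,367),(495,367)],z0+.052)))
print("nestA far",f(w([(326,252),(458,252)],.037)))
B=f(w([(520,250),(657,252),(638,376),(513,374)],.037));print("nestB",B,B.mean(0))
print("tool",f(T[:2,3]))
```

```text
potbottom far [[0.5565 0.2452]
 [0.5565 0.1974]]
potrim [[0.5577 0.2459]
 [0.5577 0.1977]]
nestA far [[0.5674 0.2563]
 [0.5673 0.1946]]
nestB [[0.5683 0.1655]
 [0.5676 0.1001]
 [0.5031 0.0994]
 [0.5046 0.1642]] [0.5359 0.1323]
tool [0.5344 0.2233]
```

Emit:
{"fn": "carry_out", "kwargs": {
  "linear": [
    [0.009,0.0075,-0.04],
    [0,0,-0.04],
    [0,0,-0.02],
    [0,0,-0.015],
    [0,0,-0.01],
    [0,0,0],
    [0,0,0]
  ],
  "angular": [
    [0,0,0],
    [0,0,0],
    [0,0,0],
    [0,0,0],
    [0,0,0],
    [0,0,0],
    [0,0,0]
  ],
  "hand": [0.2,0.2,0.2,0.2,0.2,0.2,0.2]
}}

```text
clock: 17.8
position: [0.5494, 0.2034, 0.22]
ee_rot: [-0.0, 1.0, -0.022, 0.001]
contact_force: [0.3, 0.4, -1.8]
width: 0.0492
gripper_force: 41.7
```

```bash
python3 -c "
from h import *
print(manip.get_state()['contact_force'],tool()[:3,3])"
```

```text
[ 0.28590021  0.35424011 -1.80232971] [0.54936295 0.20344256 0.21998727]
```

Emit:
{"fn": "carry_out", "kwargs": {
  "linear": [
    [0,0,-0.003],
    [0,0,-0.002],
    [0,0,0],
    [0,0,0],
    [0,0,0],
    [0,0,0],
    [0,0,0],
    [0,0,0]
  ],
  "angular": [
    [0,0,0],
    [0,0,0],
    [0,0,0],
    [0,0,0],
    [0,0,0],
    [0,0,0],
    [0,0,0],
    [0,0,0]
  ],
  "hand": [0.2,0.2,0.2,1,1,1,1,1]
}}

```text
clock: 18.47
position: [0.5489, 0.2037, 0.2166]
ee_rot: [0.0, 1.0, -0.022, -0.0]
contact_force: [0.9, 0.8, -0.9]
width: 0.0853
gripper_force: 0.0
```

Emit:
{"fn": "carry_out", "kwargs": {
  "linear": [
    [0,0,0.05],
    [0,0,0.07],
    [0,0,0.07],
    [0,-0.0766,0.06],
    [0,-0.0766,0],
    [-0.007,-0.0766,0],
    [-0.007,-0.0766,0],
    [-0.007,-0.0766,0]
  ],
  "angular": [
    [0,0,0],
    [0,0,0],
    [0,0,0],
    [0,0,0],
    [0,0,0],
    [0,0,0],
    [0,0,0],
    [0,0,0]
  ],
  "hand": [1,1,1,1,1,1,1,1]
}}

```text
clock: 19.13
position: [0.5379, 0.0163, 0.3376]
ee_rot: [0.0, 1.0, -0.022, 0.0]
contact_force: [0.9, 0.1, -0.6]
width: 0.0852
gripper_force: 0.0
```

Emit:
{"fn": "carry_out", "kwargs": {
  "linear": [
    [-0.007,-0.0766,0],
    [-0.007,-0.0766,0],
    [-0.007,-0.0766,0],
    [-0.007,-0.0766,0],
    [-0.007,-0.0766,0],
    [-0.007,-0.0766,0],
    [-0.007,-0.0766,0],
    [-0.007,-0.0766,0]
  ],
  "angular": [
    [0,0,0],
    [0,0,0],
    [0,0,0.9],
    [0,0,0.9],
    [0,0,0.9],
    [0,0,0.9],
    [0,0,0.9],
    [0,0,0.9]
  ],
  "hand": [1,1,1,1,1,1,1,1]
}}

```text
clock: 19.8
position: [0.5098, -0.2905, 0.3372]
ee_rot: [-0.0, 0.981, 0.194, -0.0]
contact_force: [1.4, 0.2, 0.8]
width: 0.0854
gripper_force: 0.0
```

Emit:
{"fn": "carry_out", "kwargs": {
  "linear": [
    [0,-0.0766,0],
    [0,-0.0766,0],
    [0,-0.0766,0],
    [0,0,0],
    [0,0,0]
  ],
  "angular": [
    [0,0,0.9],
    [0,0,0.9],
    [0,0,0.3],
    [0,0,0],
    [0,0,0]
  ],
  "hand": [1,1,1,1,1]
}}

```text
clock: 20.22
position: [0.51, -0.4058, 0.3365]
ee_rot: [-0.0, 0.962, 0.273, -0.0]
contact_force: [-0.5, 0.2, -0.2]
width: 0.0853
gripper_force: 0.0
```

Run:
```python
from h import *
np.set_printoptions(precision=4,suppress=True)
T,im=shot('w8');print(T)
t,ti=shot('t8','top')
k=cv2.resize(ti[80:220,160:360],(800,560),interpolation=cv2.INTER_CUBIC)
a=cv2.resize(im,(800,600),interpolation=cv2.INTER_CUBIC)
cv2.imwrite('pics/m8.png',np.vstack([cv2.resize(a[0:420],(571,300)),cv2.resize(k,(571,300))]) )
```

```text
[[ 0.8512  0.5248 -0.0005  0.51  ]
 [ 0.5248 -0.8512  0.0005 -0.4058]
 [-0.0002 -0.0007 -1.      0.3365]
 [ 0.      0.      0.      1.    ]]
```

View pics/m8.png

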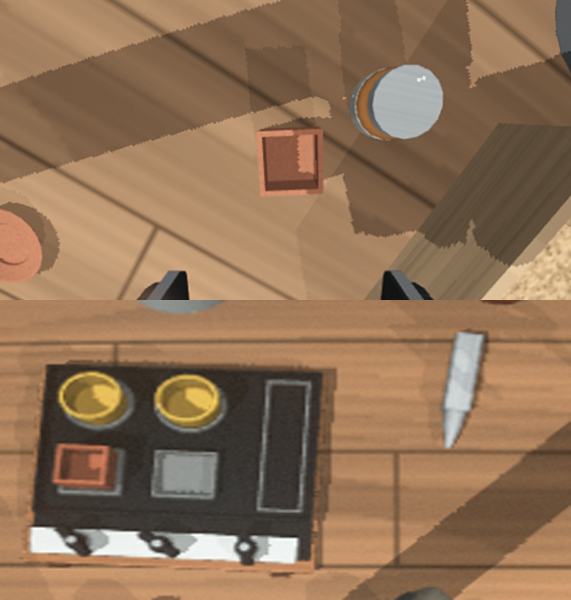

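The second square pot looks aligned, with its rim from (257,131) to (324,195) in the upper half. In the lower half the first square pot sits in the left square nest at (84,467). The dibber has been knocked left and now runs from (470,335) to (448,447).

Run:
```python
from h import *
np.set_printoptions(precision=4,suppress=True)
T=np.load("pics/w8.npz")["T"]
P=world("wrist",np.array([(257,131),(323,130),(324,195),(258,196.)])*1.4*.64,.052,T)[:,:2]
print(P.mean(0)-T[:2,3]); print(np.arctan2(*(P[0]-P[1])[::-1])-np.pi/2,np.arctan2(*(P[1]-P[2])[::-1]), np.arctan2(T[1,0],T[0,0]))
j=world("wrist",np.array([(408,101)])*1.4*.64,.075,T)[:,:2];print("jar",j)
```

```text
[0.0348 0.0154]
0.5675649722999192 0.6003657840135997 0.5524422584071771
jar [[ 0.6242 -0.4327]]
```

Emit:
{"fn": "carry_out", "kwargs": {
  "linear": [
    [0.034,0.015,0],
    [0.034,0.015,-0.043],
    [0,0,-0.065],
    [0,0,-0.065],
    [0,0,-0.065],
    [0,0,-0.055],
    [0,0,0],
    [0,0,0]
  ],
  "angular": [
    [0,0,0.35],
    [0,0,0],
    [0,0,0],
    [0,0,0],
    [0,0,0],
    [0,0,0],
    [0,0,0],
    [0,0,0]
  ],
  "hand": [1,1,1,1,1,1,1,1]
}}

```text
clock: 20.98
position: [0.5443, -0.3867, 0.1899]
ee_rot: [-0.002, 0.957, 0.289, -0.001]
contact_force: [0.0, -0.7, 0.4]
width: 0.0856
gripper_force: 0.0
```

Emit:
{"fn": "carry_out", "kwargs": {
  "linear": [
    [0,0,0],
    [0,0,0],
    [0,0,0],
    [0,0,0],
    [0,0,0],
    [0,0,0],
    [0,0,0],
    [0,0,0]
  ],
  "angular": [
    [0,0,0],
    [0,0,0],
    [0,0,0],
    [0,0,0],
    [0,0,0],
    [0,0,0],
    [0,0,0],
    [0,0,0]
  ],
  "hand": [0.2,0.2,0.2,0.2,0.2,0.2,0.2,0.2]
}}

```text
clock: 21.65
position: [0.5451, -0.3891, 0.1936]
ee_rot: [0.002, 0.958, 0.288, 0.001]
contact_force: [-0.3, 1.0, 6.9]
width: 0.0494
gripper_force: 43.3
```

Emit:
{"fn": "carry_out", "kwargs": {
  "linear": [
    [0,0,0.04],
    [0,0,0.06],
    [0,0,0.06],
    [0,0,0.06],
    [0,0.076,0.02],
    [0,0.076,0],
    [0,0.076,0],
    [0,0.076,0]
  ],
  "angular": [
    [0,0,0],
    [0,0,0],
    [0,0,0],
    [0,0,0],
    [0,0,0],
    [0,0,-0.786],
    [0,0,-0.786],
    [0,0,-0.786]
  ],
  "hand": [0.2,0.2,0.2,0.2,0.2,0.2,0.2,0.2]
}}

```text
clock: 22.32
position: [0.5438, -0.2353, 0.312]
ee_rot: [0.0, 0.981, 0.194, 0.001]
contact_force: [-0.1, 0.6, -1.5]
width: 0.0495
gripper_force: 42.5
```

Emit:
{"fn": "carry_out", "kwargs": {
  "linear": [
    [0,0.0762,0],
    [0,0.0762,0],
    [0,0.0762,0],
    [0,0.0762,0],
    [0,0.0762,0],
    [0,0.0762,0],
    [0,0.0762,0],
    [-0.004,0.0762,0]
  ],
  "angular": [
    [0,0,-0.786],
    [0,0,-0.786],
    [0,0,-0.786],
    [0,0,-0.786],
    [0,0,-0.786],
    [0,0,0],
    [0,0,0],
    [0,0,0]
  ],
  "hand": [0.2,0.2,0.2,0.2,0.2,0.2,0.2,0.2]
}}

```text
clock: 22.98
position: [0.5422, 0.0699, 0.3117]
ee_rot: [0.0, 0.999, 0.04, 0.001]
contact_force: [0.5, -0.2, -1.0]
width: 0.0495
gripper_force: 42.5
```

Emit:
{"fn": "carry_out", "kwargs": {
  "linear": [
    [0,0.0762,-0.04],
    [0,0,-0.02],
    [0,0,0],
    [0,0,0],
    [0,0,0]
  ],
  "angular": [
    [0,0,0],
    [0,0,0],
    [0,0,0],
    [0,0,0],
    [0,0,0]
  ],
  "hand": [0.2,0.2,0.2,0.2,0.2]
}}

```text
clock: 23.4
position: [0.5427, 0.1041, 0.2822]
ee_rot: [0.0, 0.999, 0.04, 0.001]
contact_force: [0.3, -0.0, -1.4]
width: 0.0494
gripper_force: 42.5
```

```bash
python3 -c "
from h import *
T,_=shot('w9');print(T.round(4));print(manip.get_state()['width'])"
```

```text
[[ 9.968e-01  7.960e-02  1.000e-03  5.427e-01]
 [ 7.960e-02 -9.968e-01 -6.000e-04  1.041e-01]
 [ 1.000e-03  7.000e-04 -1.000e+00  2.822e-01]
 [ 0.000e+00  0.000e+00  0.000e+00  1.000e+00]]
0.0493867618233693
```

View pics/w9.png

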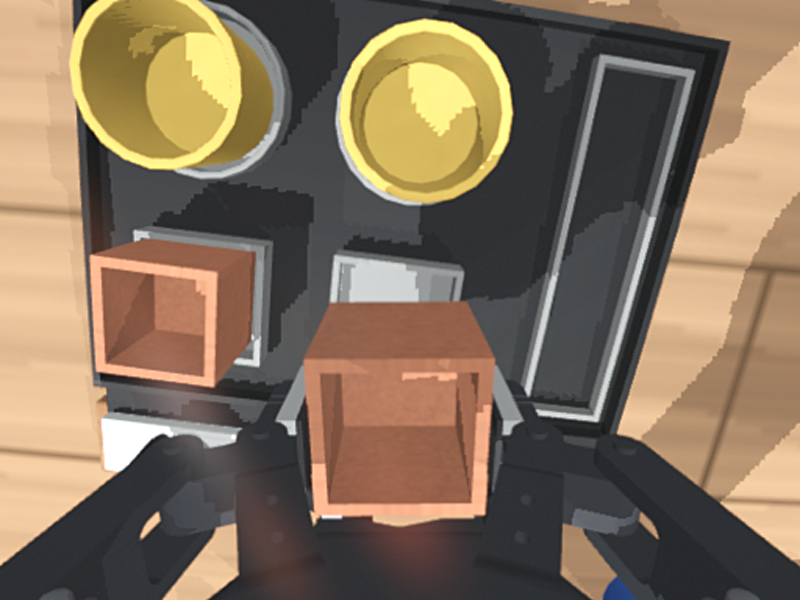

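The turn was cut short: the tool yaw is 0.08 instead of -0.045. The pot's far bottom edge runs from (330,302) to (468,302), its rim edge from (305,358) to (494,358), and nest B's far corners are (334,252) and (463,266). Square pot 1 sits in nest A.

Run:
```python
from h import *
np.set_printoptions(precision=4,suppress=True)
T=np.load("pics/w9.npz")["T"];w=lambda p,z:world("wrist",np.array(p)*.64,z,T)[:,:2]
z0=.2822-.1925
a=np.arctan2(T[1,0],T[0,0])
tf=lambda P:(P-T[:2,3])@np.array([[np.cos(a),-np.sin(a)],[np.sin(a),np.cos(a)]])
print("pot in tool xy", tf(w([(330,302),(468,302)],z0)).mean(0)-[.025,0], tf(w([(305,358),(494,358)],z0+.052)).mean(0)-[.025,0])
N=w([(334,252),(463,266)],.037);d=N[0]-N[1];d/=np.linalg.norm(d);print("nest",N.mean(0)-.031*np.array([d[1],-d[0]]),"yaw",-np.arctan2(d[0],d[1]),np.linalg.norm(N[0]-N[1]))
t=w([(598,55),(696,69),(604,422),(526,410)],.032);print("tr",t.mean(0),cv2.minAreaRect((t*1000).astype(np.float32)))
```

```text
pot in tool xy [-0.0001 -0.001 ] [ 0.0007 -0.0011]
nest [0.5418 0.1064] yaw -0.030347898212567753 0.0612393658837649
tr [0.5806 0.0064] ((579.91015625, 6.655004501342773), (44.764320373535156, 176.6264190673828), 88.28466033935547)
```

Emit:
{"fn": "carry_out", "kwargs": {
  "linear": [
    [-0.001,0.006,0],
    [0,0,0],
    [0,0,-0.04],
    [0,0,-0.03],
    [0,0,-0.02],
    [0,0,-0.02],
    [0,0,-0.015],
    [0,0,0]
  ],
  "angular": [
    [0,0,-0.75],
    [0,0,-0.75],
    [0,0,0],
    [0,0,0],
    [0,0,0],
    [0,0,0],
    [0,0,0],
    [0,0,0]
  ],
  "hand": [0.2,0.2,0.2,0.2,0.2,0.2,0.2,0.2]
}}

```text
clock: 24.12
position: [0.5422, 0.1076, 0.2187]
ee_rot: [0.0, 1.0, -0.02, -0.0]
contact_force: [0.1, 0.3, -1.0]
width: 0.05
gripper_force: 43.1
```

Emit:
{"fn": "carry_out", "kwargs": {
  "linear": [
    [0,0,-0.001],
    [0,0,0]
  ],
  "angular": [
    [0,0,0],
    [0,0,0]
  ],
  "hand": [0.2,0.2]
}}

```text
clock: 24.28
position: [0.5422, 0.1079, 0.2187]
ee_rot: [0.0, 1.0, -0.02, 0.0]
contact_force: [0.1, 0.7, -0.6]
width: 0.0495
gripper_force: 43.1
```

Run:
```python
from h import *
c=lambda x,y:(160+x/2.855,80+(y-300)/2.143)
a=world("top",[c(471,334)],.028)[0];b=world("top",[c(448,447)],.014)[0]
print(a,b,(a+b)/2,np.arctan2(*(b-a)[1::-1]))
```

```text
[ 0.73363512 -0.18447331  0.028     ] [ 0.5793654  -0.16044186  0.014     ] [ 0.65650026 -0.17245758  0.021     ] 2.987059098546159
```

Emit:
{"fn": "carry_out", "kwargs": {
  "linear": [
    [0,0,-0.003],
    [0,0,0],
    [0,0,0],
    [0,0,0],
    [0,0,0],
    [0,0,0.05],
    [0,0,0.07],
    [0,0,0.07]
  ],
  "angular": [
    [0,0,0],
    [0,0,0],
    [0,0,0],
    [0,0,0],
    [0,0,0],
    [0,0,0],
    [0,0,0],
    [0,0,0]
  ],
  "hand": [0.2,1,1,1,1,1,1,1]
}}

```text
clock: 24.95
position: [0.5414, 0.1081, 0.3121]
ee_rot: [0.0, 1.0, -0.02, -0.002]
contact_force: [0.6, -1.0, -0.1]
width: 0.0856
gripper_force: 0.0
```

Emit:
{"fn": "carry_out", "kwargs": {
  "linear": [
    [0.02,-0.06,0.03],
    [0.02,-0.06,0.03],
    [0.02,-0.06,0.03],
    [0.02,-0.06,0.03],
    [0.02,-0.06,0.03],
    [0.02,-0.06,0.03],
    [0.02,-0.06,0],
    [0.018,-0.06,0]
  ],
  "angular": [
    [0,0,0],
    [0,0,0],
    [0,0,-0.36],
    [0,0,-0.36],
    [0,0,-0.36],
    [0,0,-0.36],
    [0,0,0],
    [0,0,0]
  ],
  "hand": [1,1,1,1,1,1,1,1]
}}

```text
clock: 25.62
position: [0.6214, -0.1334, 0.4034]
ee_rot: [0.0, 0.997, -0.077, 0.001]
contact_force: [0.5, 0.1, -0.3]
width: 0.0855
gripper_force: 0.0
```

Emit:
{"fn": "carry_out", "kwargs": {
  "linear": [
    [0,-0.06,0],
    [0,0,0],
    [0,0,0]
  ],
  "angular": [
    [0,0,0],
    [0,0,0],
    [0,0,0]
  ],
  "hand": [1,1,1]
}}

```text
clock: 25.87
position: [0.6209, -0.1636, 0.4014]
ee_rot: [-0.0, 0.997, -0.079, -0.001]
contact_force: [0.1, 0.3, 0.3]
width: 0.0856
gripper_force: 0.0
```

Run:
```python
from h import *
np.set_printoptions(precision=4,suppress=True)
T,im=shot('w10');print(T)
t,ti=shot('t10','top')
a=cv2.resize(im,(800,600),interpolation=cv2.INTER_CUBIC)
k=cv2.resize(ti[80:220,160:300],(600,600),interpolation=cv2.INTER_CUBIC)
cv2.imwrite('pics/m10.png',np.hstack([a[0:560,200:650],k[0:560]])[:,:800])
```

```text
[[ 0.9877 -0.1566 -0.001   0.6209]
 [-0.1566 -0.9877  0.0004 -0.1636]
 [-0.001  -0.0002 -1.      0.4014]
 [ 0.      0.      0.      1.    ]]
```

View pics/m10.png

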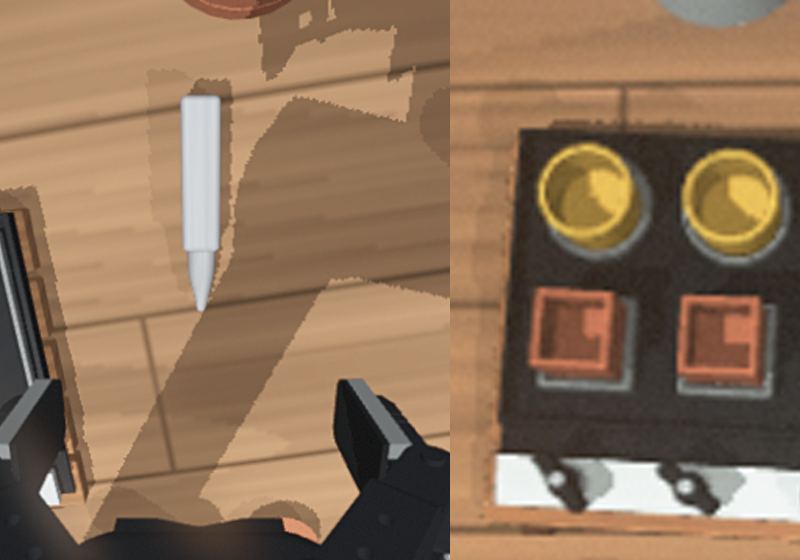

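The dibber, in 800-wide wrist pixels, has its tail at (400,96), its shoulder at (401,250) and its tip at (401,310). All four pots sit in their nests in the top crop on the right.

Run:
```python
from h import *
np.set_printoptions(precision=4,suppress=True)
T=np.load("pics/w10.npz")["T"];w=lambda p,z:world("wrist",np.array(p)*.64,z,T)[:,:2]
P=w([(400,96),(401,250),(401,310)],[.028,.028,.014]);print(P,np.linalg.norm(P[0]-P[2]))
d=P[0]-P[2];d/=np.linalg.norm(d);print("yaw",np.arctan2(d[1],d[0]));m=(P[0]+P[2])/2;print("mid",m,"grasp",m+.018*d, m+.018*d-T[:2,3])
```

```text
[[ 0.7365 -0.1833]
 [ 0.6304 -0.1674]
 [ 0.5791 -0.1594]] 0.1591598497266761
yaw -0.15116418963925288
mid [ 0.6578 -0.1714] grasp [ 0.6756 -0.1741] [ 0.0547 -0.0105]
```

Emit:
{"fn": "carry_out", "kwargs": {
  "linear": [
    [0.055,-0.01,-0.03],
    [0.054,-0.011,-0.03],
    [0,0,-0.075],
    [0,0,-0.075],
    [0,0,-0.075],
    [0,0,-0.075],
    [0,0,-0.06],
    [0,0,-0.009]
  ],
  "angular": [
    [0,0,0.07],
    [0,0,0],
    [0,0,0],
    [0,0,0],
    [0,0,0],
    [0,0,0],
    [0,0,0],
    [0,0,0]
  ],
  "hand": [1,1,1,1,1,1,1,1]
}}

```text
clock: 26.63
position: [0.6728, -0.1697, 0.1813]
ee_rot: [-0.002, 0.997, -0.073, -0.006]
contact_force: [-1.3, 0.5, -0.7]
width: 0.0852
gripper_force: 0.0
```

Emit:
{"fn": "carry_out", "kwargs": {
  "linear": [
    [0,0,0],
    [0,0,0],
    [0,0,0],
    [0,0,0],
    [0,0,0],
    [0,0,0],
    [0,0,0],
    [0,0,0]
  ],
  "angular": [
    [0,0,0],
    [0,0,0],
    [0,0,0],
    [0,0,0],
    [0,0,0],
    [0,0,0],
    [0,0,0],
    [0,0,0]
  ],
  "hand": [1,0,0,0,0,0,0,0],
  "force": 50
}}

```text
clock: 27.3
position: [0.6759, -0.1727, 0.1896]
ee_rot: [0.0, 0.997, -0.074, 0.002]
contact_force: [0.2, 0.5, 5.8]
width: 0.0266
gripper_force: 50.5
```

Emit:
{"fn": "carry_out", "kwargs": {
  "linear": [
    [0,0,0],
    [0,0,0],
    [0,0,0],
    [0,0,0]
  ],
  "angular": [
    [0,0,0],
    [0,0,0],
    [0,0,0],
    [0,0,0]
  ],
  "hand": [0,0,0,0]
}}

```text
clock: 27.63
position: [0.676, -0.1727, 0.1896]
ee_rot: [0.0, 0.997, -0.074, 0.002]
contact_force: [-1.5, 1.0, 6.4]
width: 0.0269
gripper_force: 50.5
```

Emit:
{"fn": "carry_out", "kwargs": {
  "linear": [
    [0,0,0.04],
    [0,0,0.06],
    [0,0,0.06],
    [0,0,0.04],
    [-0.026,0.0597,0],
    [-0.026,0.0597,0],
    [-0.026,0.0597,0],
    [-0.026,0.0597,0]
  ],
  "angular": [
    [0,0,0],
    [0,0,0],
    [0,0,0],
    [0,0,0],
    [0,0,0.33],
    [0,0,0.34],
    [0,0,0.34],
    [0,0,0.34]
  ],
  "hand": [0,0,0,0,0,0,0,0]
}}

```text
clock: 28.3
position: [0.6224, -0.0521, 0.2877]
ee_rot: [-0.0, 1.0, -0.02, -0.0]
contact_force: [0.6, 0.4, -0.9]
width: 0.0264
gripper_force: 49.7
```

Emit:
{"fn": "carry_out", "kwargs": {
  "linear": [
    [-0.026,0.0597,0],
    [-0.026,0.0597,0],
    [0,0,0],
    [0,0,-0.04],
    [0,0,-0.04],
    [0,0,0],
    [0,0,0]
  ],
  "angular": [
    [0,0,0],
    [0,0,0],
    [0,0,0],
    [0,0,0],
    [0,0,0],
    [0,0,0],
    [0,0,0]
  ],
  "hand": [0,0,0,0,0,0,0]
}}

```text
clock: 28.88
position: [0.5969, 0.0065, 0.2468]
ee_rot: [-0.0, 1.0, -0.02, -0.001]
contact_force: [-0.1, 0.8, -0.8]
width: 0.0265
gripper_force: 49.7
```

Run:
```python
from h import *
np.set_printoptions(precision=4,suppress=True)
T,im=shot('w11');print(T,manip.get_state()['width'])
cv2.imwrite('pics/w11.png',cv2.resize(im[:,100:420],None,fx=1.5625,fy=1.5625,interpolation=cv2.INTER_CUBIC))
```

```text
[[ 0.9992 -0.041  -0.0029  0.5969]
 [-0.041  -0.9992  0.0001  0.0065]
 [-0.0029  0.     -1.      0.2468]
 [ 0.      0.      0.      1.    ]] 0.026569408624817298
```

View pics/w11.png

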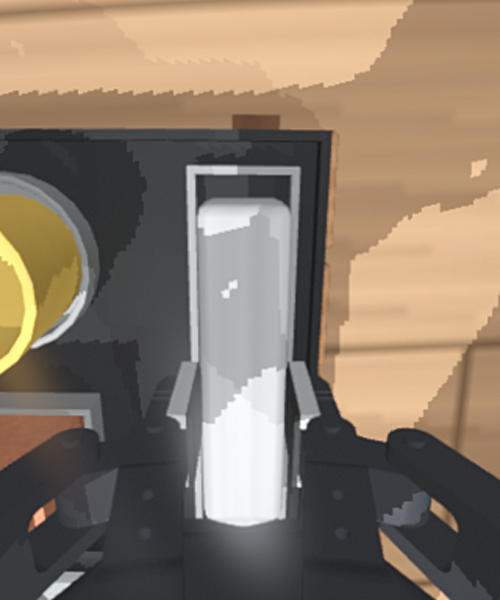

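The dibber is held over the trough. Its far end is centred at (245,203) with sides at 197 and 292, and the trough's far outer corners are at (187,167) and (299,168).

Run:
```python
from h import *
np.set_printoptions(precision=4,suppress=True)
T=np.load("pics/w11.npz")["T"];w=lambda p,z:world("wrist",np.array(p)/1.5625+[100,0],z,T)[:,:2]
Ry=np.array([[.999,-.04],[.04,.999]])
D=w([(198,203),(291,203)],.0865)@Ry.T;N=w([(187,167),(299,168)],.031)@Ry.T
print(D,N); print("dib mid",D.mean(0)-[.08,0],"trough",N.mean(0)-[.089,0])
```

```text
[[0.6588 0.0418]
 [0.6587 0.0162]] [[0.6676 0.0509]
 [0.6671 0.0078]]
dib mid [0.5787 0.029 ] trough [0.5784 0.0294]
```

Emit:
{"fn": "carry_out", "kwargs": {
  "linear": [
    [0,0,-0.03],
    [0,0,-0.02],
    [0,0,-0.014],
    [0,0,-0.006],
    [0,0,0],
    [0,0,0]
  ],
  "angular": [
    [0,0,0],
    [0,0,0],
    [0,0,0],
    [0,0,0],
    [0,0,0],
    [0,0,0]
  ],
  "hand": [0,0,0,0,0,0]
}}

```text
clock: 29.43
position: [0.5976, 0.0066, 0.2128]
ee_rot: [0.0, 1.0, -0.02, 0.0]
contact_force: [-0.4, -0.7, -1.3]
width: 0.0267
gripper_force: 49.7
```

Emit:
{"fn": "carry_out", "kwargs": {
  "linear": [
    [0,0,-0.002],
    [0,0,-0.002],
    [0,0,0],
    [0,0,0]
  ],
  "angular": [
    [0,0,0],
    [0,0,0],
    [0,0,0],
    [0,0,0]
  ],
  "hand": [0,0,0,0]
}}

```text
clock: 29.77
position: [0.5977, 0.0067, 0.2116]
ee_rot: [0.0, 1.0, -0.02, 0.001]
contact_force: [-1.0, -0.6, 5.4]
width: 0.0267
gripper_force: 50.4
```

Emit:
{"fn": "carry_out", "kwargs": {
  "linear": [
    [0,0,0],
    [0,0,0],
    [0,0,0],
    [0,0,0],
    [0,0,0.05],
    [0,0,0.075],
    [0,0,0.075],
    [0,0,0.075]
  ],
  "angular": [
    [0,0,0],
    [0,0,0],
    [0,0,0],
    [0,0,0],
    [0,0,0],
    [0,0,0],
    [0,0,0],
    [0,0,0]
  ],
  "hand": [0.8,0.8,0.8,0.8,0.8,0.8,0.8,0.8]
}}

```text
clock: 30.43
position: [0.5971, 0.0067, 0.349]
ee_rot: [-0.0, 1.0, -0.02, -0.001]
contact_force: [0.3, -0.2, 0.1]
width: 0.0683
gripper_force: 0.0
```

Emit:
{"fn": "carry_out", "kwargs": {
  "linear": [
    [-0.051,0.05,0],
    [-0.051,0.05,0],
    [-0.051,0.05,0],
    [-0.051,0.05,0],
    [-0.051,0.047,0],
    [0,0,0],
    [0,0,0]
  ],
  "angular": [
    [0,0,0],
    [0,0,0],
    [0,0,0],
    [0,0,0],
    [0,0,0],
    [0,0,0],
    [0,0,0]
  ],
  "hand": [0.8,0.8,0.8,0.8,0.8,0.8,0.8]
}}

```text
clock: 31.02
position: [0.4685, 0.1312, 0.3482]
ee_rot: [0.0, 1.0, -0.019, 0.0]
contact_force: [1.1, -0.7, 0.3]
width: 0.0679
gripper_force: 0.0
```

Run:
```python
from h import *
np.set_printoptions(precision=4,suppress=True)
T,im=shot('w12',view=False);print(T,manip.get_state()['qpos'])
t,ti=shot('t12','top',view=False)
k=pix("wrist",[(.448,.2138,.064),(.4446,.1284,.064),(.441,.0436,.064)],T);print(k)
print(pix("wrist",[(.66,0,.05),(.70,.25,.03)],T))
```

```text
[[ 0.9993 -0.038   0.0002  0.4685]
 [-0.038  -0.9993 -0.0002  0.1312]
 [ 0.0002  0.0002 -1.      0.3482]
 [ 0.      0.      0.      1.    ]] [ 0.1284  0.1854  1.7764 -0.0006  1.1787  1.7388]
[[165.3287 214.5996]
 [258.3745 214.833 ]
 [350.6576 215.125 ]]
[[413.4596 -57.446 ]
 [ 98.8289 -86.9108]]
```

Run:
```python
from h import *
im=np.load("pics/w12.npz")["im"];ti=np.load("pics/t12.npz")["im"]
C=cv2.INTER_CUBIC
out=np.zeros((600,800,3),np.uint8)
out[:252,:784]=cv2.resize(im[180:270,120:400],(784,252),interpolation=C)
out[252:600,:420]=cv2.resize(ti[92:208,160:300],(420,348),interpolation=C)
out[252:252+204,424:800]=cv2.resize(im[0:180,100:432],(376,204),interpolation=C)
cv2.imwrite("pics/m12.png",out)
```

```text
(no output)
```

View pics/m12.png

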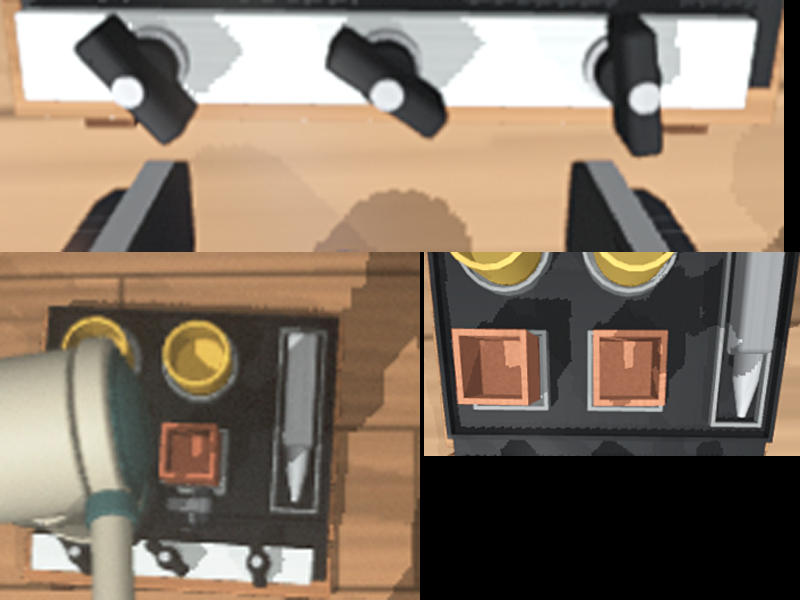

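The dibber lies in the trough and all pots are nested. The knob caps in the top strip are at (127,92), (387,95) and (645,97). The wings lie about 47°, 38° and 84° clockwise of the rail direction, so about 2.32, 2.46 and 1.68 rad remain. I'll start with the middle knob and bring the tool round to yaw 3.99.

Emit:
{"fn": "carry_out", "kwargs": {
  "linear": [
    [-0.012,-0.0015,0],
    [-0.012,-0.0015,0],
    [-0.012,-0.0015,0],
    [-0.012,-0.0015,0],
    [0,0,0],
    [0,0,0],
    [0,0,0],
    [0,0,0]
  ],
  "angular": [
    [0,0,1],
    [0,0,1],
    [0,0,1],
    [0,0,1],
    [0,0,1],
    [0,0,1],
    [0,0,1],
    [0,0,1]
  ],
  "hand": [0.55,0.55,0.55,0.55,0.55,0.55,0.55,0.55]
}}

```text
clock: 31.78
position: [0.4473, 0.1262, 0.3479]
ee_rot: [0.0, 0.955, 0.296, 0.0]
contact_force: [-0.0, 0.4, -0.1]
width: 0.0471
gripper_force: 0.0
```

Emit:
{"fn": "carry_out", "kwargs": {
  "linear": [
    [0,0,0],
    [0,0,0],
    [0,0,0],
    [0,0,0],
    [0,0,0],
    [0,0,0],
    [0,0,0],
    [0,0,0]
  ],
  "angular": [
    [0,0,1],
    [0,0,1],
    [0,0,1],
    [0,0,1],
    [0,0,1],
    [0,0,1],
    [0,0,1],
    [0,0,1]
  ],
  "hand": [0.55,0.55,0.55,0.55,0.55,0.55,0.55,0.55]
}}

```text
clock: 32.45
position: [0.4473, 0.1262, 0.3479]
ee_rot: [0.0, 0.814, 0.582, 0.0]
contact_force: [-0.2, -0.1, 0.8]
width: 0.0471
gripper_force: 0.0
```

Emit:
{"fn": "carry_out", "kwargs": {
  "linear": [
    [0,0,0],
    [0,0,0],
    [0,0,0],
    [0,0,0],
    [0,0,0],
    [0,0,0],
    [0,0,0],
    [0,0,0]
  ],
  "angular": [
    [0,0,1],
    [0,0,1],
    [0,0,1],
    [0,0,1],
    [0,0,1],
    [0,0,1],
    [0,0,1],
    [0,0,1]
  ],
  "hand": [0.55,0.55,0.55,0.55,0.55,0.55,0.55,0.55]
}}

```text
clock: 33.12
position: [0.4474, 0.1262, 0.3479]
ee_rot: [0.0, 0.589, 0.808, 0.0]
contact_force: [0.4, 1.2, 0.1]
width: 0.047
gripper_force: 0.0
```

Emit:
{"fn": "carry_out", "kwargs": {
  "linear": [
    [0,0,0],
    [0,0,0],
    [0,0,0],
    [0,0,0],
    [0,0,0],
    [0,0,0],
    [0,0,0],
    [0,0,0]
  ],
  "angular": [
    [0,0,1],
    [0,0,1],
    [0,0,1],
    [0,0,1],
    [0,0,1],
    [0,0,1],
    [0,0,1],
    [0,0,1]
  ],
  "hand": [0.55,0.55,0.55,0.55,0.55,0.55,0.55,0.55]
}}

```text
clock: 33.78
position: [0.4474, 0.1262, 0.3479]
ee_rot: [0.0, 0.305, 0.952, -0.0]
contact_force: [-0.1, 0.4, 0.8]
width: 0.047
gripper_force: 0.0
```

Emit:
{"fn": "carry_out", "kwargs": {
  "linear": [
    [0,0,0],
    [0,0,0],
    [0,0,0],
    [0,0,0],
    [0,0,0],
    [0,0,0],
    [0,0,0],
    [0,0,0]
  ],
  "angular": [
    [0,0,1],
    [0,0,1],
    [0,0,1],
    [0,0,1],
    [0,0,1],
    [0,0,1],
    [0,0,1],
    [0,0,1]
  ],
  "hand": [0.55,0.55,0.55,0.55,0.55,0.55,0.55,0.55]
}}

```text
clock: 34.45
position: [0.4474, 0.1262, 0.3479]
ee_rot: [0.0, -0.01, 1.0, -0.0]
contact_force: [0.5, -0.4, -0.1]
width: 0.047
gripper_force: 0.0
```

Emit:
{"fn": "carry_out", "kwargs": {
  "linear": [
    [0,0,0],
    [0,0,0],
    [0,0,0],
    [0,0,0],
    [0,0,0],
    [0,0,0],
    [0,0,0],
    [0,0,0]
  ],
  "angular": [
    [0,0,1],
    [0,0,1],
    [0,0,1],
    [0,0,1],
    [0,0,1],
    [0,0,1],
    [0,0,1],
    [0,0,1]
  ],
  "hand": [0.55,0.55,0.55,0.55,0.55,0.55,0.55,0.55]
}}

```text
clock: 35.12
position: [0.4473, 0.1262, 0.3479]
ee_rot: [0.0, -0.324, 0.946, -0.0]
contact_force: [-0.1, 0.6, 0.3]
width: 0.0474
gripper_force: 0.0
```

Emit:
{"fn": "carry_out", "kwargs": {
  "linear": [
    [0,0,0],
    [0,0,0],
    [0,0,0],
    [0,0,0],
    [0,0,0]
  ],
  "angular": [
    [0,0,1],
    [0,0,1],
    [0,0,0.4],
    [0,0,0],
    [0,0,0]
  ],
  "hand": [0.55,0.55,0.55,0.55,0.55]
}}

```text
clock: 35.53
position: [0.4469, 0.1265, 0.3479]
ee_rot: [0.0, -0.411, 0.912, -0.0]
contact_force: [-0.1, -0.2, 0.7]
width: 0.0469
gripper_force: 0.0
```

Run:
```python
from h import *
np.set_printoptions(precision=4,suppress=True)
T=tool();print(T[:3,3],np.arctan2(T[1,0],T[0,0]),manip.get_state()['qpos'])
# mid wing from w12: dark pixels near the knob, rectified to z=.064 plane
z=np.load("pics/w12.npz");im=z["im"];Tw=z["T"]
for n,c in(("outer",(127,92)),("mid",(387,95)),("trough",(645,97))):
    p=np.array(c)/2.8+[120,180]
    print(n,"dot",world("wrist",[p],.065,Tw)[0])
    g=im.max(2);yy,xx=np.mgrid[:384,:512]
    m=(g<75)&(np.hypot(xx-p[0],yy-p[1])<27)&(yy>p[1]-22)
    P=world("wrist",np.c_[xx[m],yy[m]],.060,Tw)[:,:2];P=P-P.mean(0)
    v=np.linalg.svd(P,full_matrices=False)[2][0];a=np.arctan2(v[1],v[0])
    print(m.sum(),"wing world angle",a%np.pi, "remaining",(a-(np.pi/2-.04))%np.pi)
```

```text
[0.4469 0.1265 0.3479] -2.2945278964423768 [ 0.1258  0.1519  1.8206 -0.0002  1.1689 -2.2919]
outer dot [0.4496 0.2149 0.065 ]
656 wing world angle 0.6521612962296741 remaining 2.2629576230245707
mid dot [0.4454 0.1302 0.065 ]
607 wing world angle 0.7672470709003445 remaining 2.378043397695241
trough dot [0.4414 0.0459 0.065 ]
624 wing world angle 0.2176290287778282 remaining 1.8284253555727243
```

Emit:
{"fn": "carry_out", "kwargs": {
  "linear": [
    [-0.004,0.006,0],
    [0,0,-0.06],
    [0,0,-0.06],
    [0,0,-0.06],
    [0,0,-0.05],
    [0,0,-0.038],
    [0,0,0],
    [0,0,0]
  ],
  "angular": [
    [0,0,-0.5],
    [0,0,0],
    [0,0,0],
    [0,0,0],
    [0,0,0],
    [0,0,0],
    [0,0,0],
    [0,0,0]
  ],
  "hand": [0.55,0.55,0.55,0.55,0.55,0.55,0.55,0.55]
}}

```text
clock: 36.2
position: [0.4442, 0.1299, 0.2134]
ee_rot: [-0.001, -0.393, 0.919, 0.0]
contact_force: [-1.0, -0.1, 0.4]
width: 0.047
gripper_force: 0.0
```

Emit:
{"fn": "carry_out", "kwargs": {
  "linear": [
    [0,0,0],
    [0,0,0],
    [0,0,0],
    [0,0,0],
    [0,0,0],
    [0,0,0],
    [0,0,0],
    [0,0,0]
  ],
  "angular": [
    [0,0,0],
    [0,0,0],
    [0,0,0],
    [0,0,0],
    [0,0,0],
    [0,0,0],
    [0,0,0],
    [0,0,0]
  ],
  "hand": [0,0,0,0,0,0,0,0],
  "force": 25
}}

```text
clock: 36.87
position: [0.4448, 0.1301, 0.2155]
ee_rot: [0.002, -0.394, 0.919, -0.001]
contact_force: [0.5, -2.3, 7.1]
width: 0.0116
gripper_force: 28.3
```

Emit:
{"fn": "carry_out", "kwargs": {
  "linear": [
    [0,0,0],
    [0,0,0],
    [0,0,0],
    [0,0,0],
    [0,0,0],
    [0,0,0],
    [0,0,0],
    [0,0,0]
  ],
  "angular": [
    [0,0,-1],
    [0,0,-1],
    [0,0,-1],
    [0,0,-1],
    [0,0,-1],
    [0,0,-1],
    [0,0,-1],
    [0,0,-1]
  ],
  "hand": [0,0,0,0,0,0,0,0]
}}

```text
clock: 37.53
position: [0.4448, 0.13, 0.2155]
ee_rot: [0.002, -0.083, 0.997, -0.0]
contact_force: [0.9, -3.6, 7.1]
width: 0.0115
gripper_force: 28.3
```

Emit:
{"fn": "carry_out", "kwargs": {
  "linear": [
    [0,0,0],
    [0,0,0],
    [0,0,0],
    [0,0,0],
    [0,0,0],
    [0,0,0],
    [0,0,0],
    [0,0,0]
  ],
  "angular": [
    [0,0,-1],
    [0,0,-1],
    [0,0,-1],
    [0,0,-1],
    [0,0,-1],
    [0,0,-1],
    [0,0,-1],
    [0,0,-1]
  ],
  "hand": [0,0,0,0,0,0,0,0]
}}

```text
clock: 38.2
position: [0.4448, 0.1298, 0.2155]
ee_rot: [0.002, 0.234, 0.972, -0.0]
contact_force: [1.0, -4.2, 6.5]
width: 0.0112
gripper_force: 28.3
```

Emit:
{"fn": "carry_out", "kwargs": {
  "linear": [
    [0,0,0],
    [0,0,0],
    [0,0,0],
    [0,0,0],
    [0,0,0],
    [0,0,0],
    [0,0,0],
    [0,0,0]
  ],
  "angular": [
    [0,0,-1],
    [0,0,-1],
    [0,0,-1],
    [0,0,-1],
    [0,0,-1],
    [0,0,-1],
    [0,0,-1],
    [0,0,-1]
  ],
  "hand": [0,0,0,0,0,0,0,0]
}}

```text
clock: 38.87
position: [0.4447, 0.1297, 0.2154]
ee_rot: [0.002, 0.528, 0.849, 0.0]
contact_force: [0.1, -4.0, 8.0]
width: 0.011
gripper_force: 28.4
```

Emit:
{"fn": "carry_out", "kwargs": {
  "linear": [
    [0,0,0],
    [0,0,0],
    [0,0,0],
    [0,0,0],
    [0,0,0],
    [0,0,0]
  ],
  "angular": [
    [0,0,-1],
    [0,0,-1],
    [0,0,-1],
    [0,0,-1],
    [0,0,-1],
    [0,0,0]
  ],
  "hand": [0,0,0,0,0,0]
}}

```text
clock: 39.37
position: [0.4446, 0.1297, 0.2155]
ee_rot: [0.002, 0.686, 0.728, 0.001]
contact_force: [-0.1, -4.5, 6.9]
width: 0.0112
gripper_force: 28.2
```

Run:
```python
from h import *
s=manip.get_state();T=tool();print(T[:3,3],np.arctan2(T[1,0],T[0,0]),s['contact_force'],s['moment'],s['width'])
```

```text
[0.44460066 0.12970319 0.21546187] 1.6293596617784236 [-0.1225095  -4.53792044  6.8592285 ] [-0.75296738  0.06955096 -0.08141173] 0.011227059968564428
```

Emit:
{"fn": "carry_out", "kwargs": {
  "linear": [
    [0,0,0],
    [0,0,0],
    [0,0,0],
    [0,0,0]
  ],
  "angular": [
    [0,0,-0.6],
    [0,0,-0.6],
    [0,0,-0.3],
    [0,0,0]
  ],
  "hand": [0,0,0,0]
}}

```text
clock: 39.7
position: [0.4446, 0.1297, 0.2155]
ee_rot: [0.002, 0.728, 0.686, 0.001]
contact_force: [-0.2, -4.3, 7.4]
width: 0.0115
gripper_force: 28.3
```

```bash
cat > st.py <<'E'
from h import *
s=manip.get_state();T=tool();print(T[:3,3].round(4),np.arctan2(T[1,0],T[0,0]).round(3),s['contact_force'].round(1),s['moment'].round(3),s['width'],s['qpos'][5])
E
python3 st.py
```

```text
[0.4446 0.1297 0.2155] 1.512 [-0.2 -4.3  7.4] [-0.69  -0.04  -0.018] 0.011490316620318141 0.1951814100624466
```

Emit:
{"fn": "carry_out", "kwargs": {
  "linear": [
    [0,0,0],
    [0,0,0]
  ],
  "angular": [
    [0,0,-0.5],
    [0,0,0]
  ],
  "hand": [0,0]
}}

```text
clock: 39.87
position: [0.4446, 0.1298, 0.2155]
ee_rot: [0.002, 0.741, 0.672, 0.001]
contact_force: [-0.0, -3.7, 8.1]
width: 0.0113
gripper_force: 37.9
```

```bash
python3 st.py
```

```text
[0.4446 0.1298 0.2155] 1.473 [-0.  -3.7  8.1] [-0.566  0.007  0.613] 0.011307236111796175 0.23401344382981762
```

The moment jump shows the middle knob is at its stop. I'll release it and go to the trough-end knob.

Emit:
{"fn": "carry_out", "kwargs": {
  "linear": [
    [0,0,0],
    [0,0,0],
    [0,0,0],
    [0,0,0],
    [0,0,0.04],
    [0,0,0.06],
    [0,0,0.05],
    [0,0,0]
  ],
  "angular": [
    [0,0,0],
    [0,0,0],
    [0,0,0],
    [0,0,0],
    [0,0,0],
    [0,0,0],
    [0,0,0],
    [0,0,0]
  ],
  "hand": [0.55,0.55,0.55,0.55,0.55,0.55,0.55,0.55]
}}

```text
clock: 40.53
position: [0.4456, 0.1306, 0.2932]
ee_rot: [0.002, 0.741, 0.671, 0.004]
contact_force: [1.3, -1.1, -0.0]
width: 0.0471
gripper_force: 0.0
```

Emit:
{"fn": "carry_out", "kwargs": {
  "linear": [
    [-0.0024,-0.056,0],
    [-0.0024,-0.056,0],
    [-0.0026,-0.057,0],
    [0,0,0],
    [0,0,0],
    [0,0,0],
    [0,0,0],
    [0,0,0]
  ],
  "angular": [
    [0,0,0],
    [0,0,0],
    [0,0,0],
    [0,0,1],
    [0,0,1],
    [0,0,1],
    [0,0,1],
    [0,0,1]
  ],
  "hand": [0.55,0.55,0.55,0.55,0.55,0.55,0.55,0.55]
}}

```text
clock: 41.2
position: [0.4398, 0.0456, 0.2883]
ee_rot: [-0.001, 0.592, 0.806, -0.0]
contact_force: [0.4, -0.3, 0.7]
width: 0.0472
gripper_force: 0.0
```

Emit:
{"fn": "carry_out", "kwargs": {
  "linear": [
    [0,0,0],
    [0,0,0],
    [0,0,0],
    [0,0,0],
    [0,0,0],
    [0,0,0],
    [0,0,0],
    [0,0,0]
  ],
  "angular": [
    [0,0,1],
    [0,0,1],
    [0,0,1],
    [0,0,1],
    [0,0,1],
    [0,0,1],
    [0,0,1],
    [0,0,1]
  ],
  "hand": [0.55,0.55,0.55,0.55,0.55,0.55,0.55,0.55]
}}

```text
clock: 41.87
position: [0.4398, 0.0458, 0.2882]
ee_rot: [-0.001, 0.308, 0.951, -0.0]
contact_force: [-0.8, -0.6, 0.3]
width: 0.0471
gripper_force: 0.0
```

Emit:
{"fn": "carry_out", "kwargs": {
  "linear": [
    [0,0,0],
    [0,0,0],
    [0,0,0],
    [0,0,0],
    [0,0,0],
    [0,0,0],
    [0,0,0],
    [0,0,0]
  ],
  "angular": [
    [0,0,1],
    [0,0,1],
    [0,0,1],
    [0,0,1],
    [0,0,1],
    [0,0,1],
    [0,0,1],
    [0,0,1]
  ],
  "hand": [0.55,0.55,0.55,0.55,0.55,0.55,0.55,0.55]
}}

```text
clock: 42.53
position: [0.4398, 0.0458, 0.2882]
ee_rot: [-0.001, -0.007, 1.0, 0.0]
contact_force: [-0.1, 0.2, 1.5]
width: 0.047
gripper_force: 0.0
```

Emit:
{"fn": "carry_out", "kwargs": {
  "linear": [
    [0,0,0],
    [0,0,0],
    [0,0,0]
  ],
  "angular": [
    [0,0,0.8],
    [0,0,0],
    [0,0,0]
  ],
  "hand": [0.55,0.55,0.55]
}}

```text
clock: 42.78
position: [0.4399, 0.0458, 0.2885]
ee_rot: [-0.001, -0.036, 0.999, 0.0]
contact_force: [0.4, 0.2, -0.5]
width: 0.0468
gripper_force: 0.0
```

Run:
```python
from h import *
import st
# middle wing in the top view: dark pixel PCA before/after; trough wing too
im=manip.get_image("top")[:,:,::-1]
np.savez("pics/t13.npz",im=im)
for n,c in(("mid",(.4446,.1297,.064)),("trough",(.441,.0453,.064))):
  for k,J in(("before",np.load("pics/t12.npz")["im"]),("now",im)):
    p=pix("top",[c])[0];yy,xx=np.mgrid[:384,:512]
    m=(J.max(2)<85)&(np.hypot(xx-p[0],yy-p[1])<9)
    P=world("top",np.c_[xx[m],yy[m]],.06)[:,:2]
    if len(P)<5: continue
    u,s,v=np.linalg.svd(P-P.mean(0),full_matrices=False);v=v[0];a=np.arctan2(v[1],v[0])
    print(n,k,m.sum(),s[:2].round(3),"angle from rail",(a-(np.pi/2-.04))%np.pi)
```

```text
[0.4399 0.0458 0.2885] -3.07 [ 0.4  0.2 -0.5] [-0.015 -0.025  0.038] 0.046820748625673446 -1.6967703240509024
mid before 95 [0.135 0.071] angle from rail 2.2607722207056753Traceback (most recent call last):
  File "<stdin>", line 10, in <module>
  File "h.py", line 14, in world
    n=cv2.undistortPoints(np.array(px,float).reshape(-1,1,2),K,d)[:,0]
      ~~~~~~~~~~~~~~~~~~~^^^^^^^^^^^^^^^^^^^^^^^^^^^^^^^^^^^^^^^^
cv2.error: OpenCV(4.12.0) /io/opencv/modules/calib3d/src/undistort.dispatch.cpp:347: error: (-215:Assertion failed) CV_IS_MAT(_src) && CV_IS_MAT(_dst) && (_src->rows == 1 || _src->cols == 1) && (_dst->rows == 1 || _dst->cols == 1) && _src->cols + _src->rows - 1 == _dst->rows + _dst->cols - 1 && (CV_MAT_TYPE(_src->type) == CV_32FC2 || CV_MAT_TYPE(_src->type) == CV_64FC2) && (CV_MAT_TYPE(_dst->type) == CV_32FC2 || CV_MAT_TYPE(_dst->type) == CV_64FC2) in function 'cvUndistortPointsInternal'
```

Emit:
{"fn": "carry_out", "kwargs": {
  "linear": [
    [0.002,0,-0.04],
    [0,0,-0.05],
    [0,0,-0.04],
    [0,0,-0.019],
    [0,0,0]
  ],
  "angular": [
    [0,0,0],
    [0,0,0],
    [0,0,0],
    [0,0,0],
    [0,0,0]
  ],
  "hand": [0.55,0.55,0.55,0.55,0.55]
}}

```text
clock: 43.25
position: [0.44, 0.0458, 0.2124]
ee_rot: [-0.003, -0.036, 0.999, 0.0]
contact_force: [-0.8, -0.3, -0.2]
width: 0.047
gripper_force: 0.0
```

Emit:
{"fn": "carry_out", "kwargs": {
  "linear": [
    [0,0,0],
    [0,0,0],
    [0,0,0],
    [0,0,0],
    [0,0,0],
    [0,0,0],
    [0,0,0],
    [0,0,0]
  ],
  "angular": [
    [0,0,0],
    [0,0,0],
    [0,0,0],
    [0,0,0],
    [0,0,0],
    [0,0,0],
    [0,0,0],
    [0,0,0]
  ],
  "hand": [0,0,0,0,0,0,0,0]
}}

```text
clock: 43.92
position: [0.4417, 0.0453, 0.2154]
ee_rot: [0.001, -0.037, 0.999, -0.001]
contact_force: [0.4, -4.8, 7.1]
width: 0.0116
gripper_force: 28.8
```

```bash
python3 st.py
```

```text
[0.4417 0.0453 0.2154] -3.067 [ 0.4 -4.8  7.1] [-0.741  0.095  0.057] 0.011580226605734973 -1.6983345634317615
```

Gripped. I'll turn it down to yaw ~1.47 (1.75 rad, about 21.9 rows).

Emit:
{"fn": "carry_out", "kwargs": {
  "linear": [
    [0,0,0],
    [0,0,0],
    [0,0,0],
    [0,0,0],
    [0,0,0],
    [0,0,0],
    [0,0,0],
    [0,0,0]
  ],
  "angular": [
    [0,0,-1],
    [0,0,-1],
    [0,0,-1],
    [0,0,-1],
    [0,0,-1],
    [0,0,-1],
    [0,0,-1],
    [0,0,-1]
  ],
  "hand": [0,0,0,0,0,0,0,0]
}}

```text
clock: 44.58
position: [0.4416, 0.0449, 0.2155]
ee_rot: [0.001, 0.281, 0.96, -0.001]
contact_force: [-1.5, -7.5, 6.6]
width: 0.0111
gripper_force: 28.9
```

Emit:
{"fn": "carry_out", "kwargs": {
  "linear": [
    [0,0,0],
    [0,0,0],
    [0,0,0],
    [0,0,0],
    [0,0,0],
    [0,0,0],
    [0,0,0],
    [0,0,0]
  ],
  "angular": [
    [0,0,-1],
    [0,0,-1],
    [0,0,-1],
    [0,0,-1],
    [0,0,-1],
    [0,0,-1],
    [0,0,-1],
    [0,0,-1]
  ],
  "hand": [0,0,0,0,0,0,0,0]
}}

```text
clock: 45.25
position: [0.4413, 0.0446, 0.2155]
ee_rot: [0.001, 0.568, 0.823, -0.001]
contact_force: [-2.5, -9.2, 8.2]
width: 0.0113
gripper_force: 29.1
```

Emit:
{"fn": "carry_out", "kwargs": {
  "linear": [
    [0,0,0],
    [0,0,0],
    [0,0,0],
    [0,0,0],
    [0,0,0],
    [0,0,0]
  ],
  "angular": [
    [0,0,-1],
    [0,0,-1],
    [0,0,-1],
    [0,0,-1],
    [0,0,-0.8],
    [0,0,0]
  ],
  "hand": [0,0,0,0,0,0]
}}

```text
clock: 45.75
position: [0.441, 0.0446, 0.2154]
ee_rot: [0.001, 0.714, 0.7, -0.001]
contact_force: [-2.5, -8.9, 8.3]
width: 0.0117
gripper_force: 29.0
```

```bash
python3 st.py
```

```text
[0.441  0.0446 0.2154] 1.551 [-2.5 -8.9  8.3] [-1.523  0.363 -0.073] 0.011730002691924599 -0.03191007595321221
```

Emit:
{"fn": "carry_out", "kwargs": {
  "linear": [
    [0,0,0],
    [0,0,0],
    [0,0,0]
  ],
  "angular": [
    [0,0,-0.6],
    [0,0,0],
    [0,0,0]
  ],
  "hand": [0,0,0]
}}

```text
clock: 46.0
position: [0.441, 0.0446, 0.2154]
ee_rot: [0.001, 0.73, 0.684, -0.001]
contact_force: [-3.1, -8.5, 8.6]
width: 0.0114
gripper_force: 29.4
```

```bash
python3 st.py
```

```text
[0.441  0.0446 0.2154] 1.506 [-3.1 -8.5  8.6] [-1.417  0.435  0.293] 0.011372398113163854 0.01332333227575513
```

Emit:
{"fn": "carry_out", "kwargs": {
  "linear": [
    [0,0,0],
    [0,0,0],
    [0,0,0]
  ],
  "angular": [
    [0,0,-0.3],
    [0,0,0],
    [0,0,0]
  ],
  "hand": [0,0,0]
}}

```text
clock: 46.25
position: [0.441, 0.0446, 0.2154]
ee_rot: [0.001, 0.737, 0.676, -0.001]
contact_force: [-2.9, -7.3, 7.8]
width: 0.0114
gripper_force: 34.7
```

```bash
python3 st.py
```

```text
[0.441  0.0446 0.2154] 1.483 [-2.9 -7.3  7.8] [-1.386  0.446  0.612] 0.011377062171264992 0.036286525026621295
```

At the stop. Now the outer knob.

Emit:
{"fn": "carry_out", "kwargs": {
  "linear": [
    [0,0,0],
    [0,0,0],
    [0,0,0],
    [0,0,0],
    [0,0,0.04],
    [0,0,0.06],
    [0,0,0.05],
    [0,0,0]
  ],
  "angular": [
    [0,0,0],
    [0,0,0],
    [0,0,0],
    [0,0,0],
    [0,0,0],
    [0,0,0],
    [0,0,0],
    [0,0,0]
  ],
  "hand": [0.55,0.55,0.55,0.55,0.55,0.55,0.55,0.55]
}}

```text
clock: 46.92
position: [0.4431, 0.0459, 0.2936]
ee_rot: [0.003, 0.739, 0.674, 0.003]
contact_force: [1.1, 0.5, -0.1]
width: 0.047
gripper_force: 0.0
```

Emit:
{"fn": "carry_out", "kwargs": {
  "linear": [
    [0.003,0.068,0],
    [0.003,0.068,0],
    [0.003,0.068,0],
    [0.003,0.068,0],
    [0.003,0.068,0],
    [0,0,0],
    [0,0,0],
    [0,0,0]
  ],
  "angular": [
    [0,0,0],
    [0,0,0],
    [0,0,0],
    [0,0,0],
    [0,0,0],
    [0,0,1],
    [0,0,1],
    [0,0,1]
  ],
  "hand": [0.55,0.55,0.55,0.55,0.55,0.55,0.55,0.55]
}}

```text
clock: 47.58
position: [0.4482, 0.2168, 0.2885]
ee_rot: [-0.001, 0.651, 0.759, -0.001]
contact_force: [0.3, -0.8, -0.7]
width: 0.0471
gripper_force: 0.0
```

Emit:
{"fn": "carry_out", "kwargs": {
  "linear": [
    [0,0,0],
    [0,0,0],
    [0,0,0],
    [0,0,0],
    [0,0,0],
    [0,0,0],
    [0,0,0],
    [0,0,0]
  ],
  "angular": [
    [0,0,1],
    [0,0,1],
    [0,0,1],
    [0,0,1],
    [0,0,1],
    [0,0,1],
    [0,0,1],
    [0,0,1]
  ],
  "hand": [0.55,0.55,0.55,0.55,0.55,0.55,0.55,0.55]
}}

```text
clock: 48.25
position: [0.4484, 0.2159, 0.2886]
ee_rot: [-0.001, 0.38, 0.925, -0.0]
contact_force: [0.1, -0.0, -0.1]
width: 0.0471
gripper_force: 0.0
```

Emit:
{"fn": "carry_out", "kwargs": {
  "linear": [
    [0,0,0],
    [0,0,0],
    [0,0,0],
    [0,0,0],
    [0,0,0],
    [0,0,0],
    [0,0,0],
    [0,0,0]
  ],
  "angular": [
    [0,0,1],
    [0,0,1],
    [0,0,1],
    [0,0,1],
    [0,0,1],
    [0,0,1],
    [0,0,1],
    [0,0,1]
  ],
  "hand": [0.55,0.55,0.55,0.55,0.55,0.55,0.55,0.55]
}}

```text
clock: 48.92
position: [0.4484, 0.2159, 0.2886]
ee_rot: [-0.001, 0.069, 0.998, 0.0]
contact_force: [-0.5, -0.4, 0.3]
width: 0.047
gripper_force: 0.0
```

Emit:
{"fn": "carry_out", "kwargs": {
  "linear": [
    [0,0,0],
    [0,0,0],
    [0,0,0],
    [0,0,0],
    [0,0,0],
    [0,0,0],
    [0,0,0],
    [0,0,0]
  ],
  "angular": [
    [0,0,1],
    [0,0,1],
    [0,0,1],
    [0,0,1],
    [0,0,1],
    [0,0,1],
    [0,0,1],
    [0,0,1]
  ],
  "hand": [0.55,0.55,0.55,0.55,0.55,0.55,0.55,0.55]
}}

```text
clock: 49.58
position: [0.4484, 0.2158, 0.2886]
ee_rot: [-0.001, -0.248, 0.969, 0.0]
contact_force: [-0.5, 0.5, -0.4]
width: 0.0467
gripper_force: 0.0
```

Emit:
{"fn": "carry_out", "kwargs": {
  "linear": [
    [0,0,0],
    [0,0,0],
    [0,0,0],
    [0,0,0]
  ],
  "angular": [
    [0,0,1],
    [0,0,1],
    [0,0,0],
    [0,0,0]
  ],
  "hand": [0.55,0.55,0.55,0.55]
}}

```text
clock: 49.92
position: [0.4485, 0.2158, 0.2889]
ee_rot: [-0.001, -0.322, 0.947, 0.0]
contact_force: [0.3, 0.5, -0.6]
width: 0.0471
gripper_force: 0.0
```

```bash
python3 st.py
```

```text
[0.4485 0.2158 0.2889] -2.486 [ 0.3  0.5 -0.6] [-0.003 -0.034  0.021] 0.04706491421967714 -1.9181460691367846
```

Descend (y -1.5 mm), then grip.

Emit:
{"fn": "carry_out", "kwargs": {
  "linear": [
    [0,-0.003,-0.04],
    [0,0,-0.05],
    [0,0,-0.04],
    [0,0,-0.019],
    [0,0,0]
  ],
  "angular": [
    [0,0,0],
    [0,0,0],
    [0,0,0],
    [0,0,0],
    [0,0,0]
  ],
  "hand": [0.55,0.55,0.55,0.55,0.55]
}}

```text
clock: 50.33
position: [0.4477, 0.2139, 0.2129]
ee_rot: [-0.003, -0.322, 0.947, 0.0]
contact_force: [0.1, 0.0, 0.1]
width: 0.0474
gripper_force: 0.0
```

Emit:
{"fn": "carry_out", "kwargs": {
  "linear": [
    [0,0,0],
    [0,0,0],
    [0,0,0],
    [0,0,0],
    [0,0,0],
    [0,0,0],
    [0,0,0],
    [0,0,0]
  ],
  "angular": [
    [0,0,0],
    [0,0,0],
    [0,0,0],
    [0,0,0],
    [0,0,0],
    [0,0,0],
    [0,0,0],
    [0,0,0]
  ],
  "hand": [0,0,0,0,0,0,0,0]
}}

```text
clock: 51.0
position: [0.4492, 0.2145, 0.2162]
ee_rot: [0.001, -0.323, 0.946, 0.0]
contact_force: [-1.0, 0.6, 5.2]
width: 0.0113
gripper_force: 28.5
```

```bash
python3 st.py
```

```text
[0.4492 0.2145 0.2162] -2.484 [-1.   0.6  5.2] [ 0.2    0.107 -0.05 ] 0.011341373048724042 -1.9229487139405677
```

Yaw is 3.80. I'll turn down by 2.28 rad to 1.52.

Emit:
{"fn": "carry_out", "kwargs": {
  "linear": [
    [0,0,0],
    [0,0,0],
    [0,0,0],
    [0,0,0],
    [0,0,0],
    [0,0,0],
    [0,0,0],
    [0,0,0]
  ],
  "angular": [
    [0,0,-1],
    [0,0,-1],
    [0,0,-1],
    [0,0,-1],
    [0,0,-1],
    [0,0,-1],
    [0,0,-1],
    [0,0,-1]
  ],
  "hand": [0,0,0,0,0,0,0,0]
}}

```text
clock: 51.67
position: [0.4492, 0.2144, 0.2162]
ee_rot: [0.001, -0.007, 1.0, 0.0]
contact_force: [-0.5, 0.8, 6.1]
width: 0.0114
gripper_force: 28.4
```

Emit:
{"fn": "carry_out", "kwargs": {
  "linear": [
    [0,0,0],
    [0,0,0],
    [0,0,0],
    [0,0,0],
    [0,0,0],
    [0,0,0],
    [0,0,0],
    [0,0,0]
  ],
  "angular": [
    [0,0,-1],
    [0,0,-1],
    [0,0,-1],
    [0,0,-1],
    [0,0,-1],
    [0,0,-1],
    [0,0,-1],
    [0,0,-1]
  ],
  "hand": [0,0,0,0,0,0,0,0]
}}

```text
clock: 52.33
position: [0.4492, 0.2143, 0.2162]
ee_rot: [0.001, 0.308, 0.951, 0.001]
contact_force: [-0.8, 0.4, 6.9]
width: 0.0115
gripper_force: 28.4
```

Emit:
{"fn": "carry_out", "kwargs": {
  "linear": [
    [0,0,0],
    [0,0,0],
    [0,0,0],
    [0,0,0],
    [0,0,0],
    [0,0,0],
    [0,0,0],
    [0,0,0]
  ],
  "angular": [
    [0,0,-1],
    [0,0,-1],
    [0,0,-1],
    [0,0,-1],
    [0,0,-1],
    [0,0,-1],
    [0,0,-1],
    [0,0,-1]
  ],
  "hand": [0,0,0,0,0,0,0,0]
}}

```text
clock: 53.0
position: [0.4491, 0.2143, 0.2162]
ee_rot: [0.001, 0.592, 0.806, 0.001]
contact_force: [-1.1, 0.9, 7.3]
width: 0.0113
gripper_force: 28.4
```

Emit:
{"fn": "carry_out", "kwargs": {
  "linear": [
    [0,0,0],
    [0,0,0],
    [0,0,0],
    [0,0,0],
    [0,0,0],
    [0,0,0]
  ],
  "angular": [
    [0,0,-1],
    [0,0,-1],
    [0,0,-1],
    [0,0,-1],
    [0,0,-0.6],
    [0,0,0]
  ],
  "hand": [0,0,0,0,0,0]
}}

```text
clock: 53.5
position: [0.449, 0.2144, 0.2162]
ee_rot: [0.001, 0.728, 0.686, 0.001]
contact_force: [-0.1, 0.8, 6.8]
width: 0.0113
gripper_force: 28.5
```

```bash
python3 st.py
```

```text
[0.449  0.2144 0.2162] 1.511 [-0.1  0.8  6.8] [0.065 0.198 0.308] 0.011276066471962984 0.36576999788491593
```

Emit:
{"fn": "carry_out", "kwargs": {
  "linear": [
    [0,0,0],
    [0,0,0],
    [0,0,0]
  ],
  "angular": [
    [0,0,-0.5],
    [0,0,0],
    [0,0,0]
  ],
  "hand": [0,0,0]
}}

```text
clock: 53.75
position: [0.449, 0.2144, 0.2162]
ee_rot: [0.001, 0.74, 0.672, 0.001]
contact_force: [-1.4, 1.1, 7.2]
width: 0.0114
gripper_force: 35.6
```

```bash
python3 st.py
```

```text
[0.449  0.2144 0.2162] 1.475 [-1.4  1.1  7.2] [0.145 0.255 0.925] 0.01140960328853142 0.40275899196173337
```

At the stop. I'll release, lift, move aside and check from the top camera.

Emit:
{"fn": "carry_out", "kwargs": {
  "linear": [
    [0,0,0],
    [0,0,0],
    [0,0,0],
    [0,0,0],
    [0,0,0.04],
    [0,0,0.07],
    [0,0,0.07],
    [0,0,0.07]
  ],
  "angular": [
    [0,0,0],
    [0,0,0],
    [0,0,0],
    [0,0,0],
    [0,0,0],
    [0,0,0],
    [0,0,0],
    [0,0,0]
  ],
  "hand": [0.55,0.55,0.55,0.55,0.55,0.55,0.55,0.55]
}}

```text
clock: 54.42
position: [0.4484, 0.214, 0.3409]
ee_rot: [-0.0, 0.742, 0.671, -0.001]
contact_force: [1.1, -0.2, 0.3]
width: 0.0472
gripper_force: 0.0
```

Emit:
{"fn": "carry_out", "kwargs": {
  "linear": [
    [0,-0.07,0.05],
    [0,-0.07,0.05],
    [0,-0.08,0],
    [0,-0.08,0],
    [0,-0.08,0],
    [0,-0.08,0],
    [0,-0.08,0],
    [0,-0.08,0]
  ],
  "angular": [
    [0,0,0],
    [0,0,0],
    [0,0,0],
    [0,0,0],
    [0,0,0],
    [0,0,0],
    [0,0,0],
    [0,0,0]
  ],
  "hand": [0.55,0.55,0.55,0.55,0.55,0.55,0.55,0.55]
}}

```text
clock: 55.08
position: [0.4481, -0.0955, 0.3885]
ee_rot: [0.0, 0.742, 0.671, 0.0]
contact_force: [0.4, 0.9, -0.9]
width: 0.0473
gripper_force: 0.0
```

Emit:
{"fn": "carry_out", "kwargs": {
  "linear": [
    [0,-0.08,0],
    [0,-0.08,0],
    [0,-0.08,0],
    [0,-0.08,0],
    [0,0,0],
    [0,0,0]
  ],
  "angular": [
    [0,0,0],
    [0,0,0],
    [0,0,0],
    [0,0,0],
    [0,0,0],
    [0,0,0]
  ],
  "hand": [0.55,0.55,0.55,0.55,0.55,0.55]
}}

```text
clock: 55.58
position: [0.4484, -0.2558, 0.3878]
ee_rot: [-0.001, 0.743, 0.669, -0.0]
contact_force: [-0.2, 0.6, -0.4]
width: 0.0467
gripper_force: 0.0
```

Run:
```python
from h import *
import st
np.set_printoptions(precision=4,suppress=True)
im=manip.get_image("top")[:,:,::-1];np.savez("pics/t14.npz",im=im)
old=np.load("pics/t8.npz")["im"];yy,xx=np.mgrid[:384,:512]
for n,c in(("outer",(.449,.2144,.05)),("mid",(.4446,.1297,.05)),("trough",(.441,.0446,.05))):
  for k,J in(("before",old),("now",im)):
    p=pix("top",[c])[0]
    w=world("top",np.c_[xx.ravel(),yy.ravel()],.06)[:,:2]-np.array(c[:2])
    m=((J.max(2)<85).ravel())&(abs(w@[.999,-.04])<.018)&(abs(w@[.04,.999])<.035)
    P=w[m]
    if len(P)<8: print(n,k,"few");continue
    s,v=np.linalg.svd(P-P.mean(0),full_matrices=False)[1:];a=np.arctan2(v[0,1],v[0,0])
    print(n,k,m.sum(),s[:2],"from rail",(a-(np.pi/2-.04)+.5)%np.pi-.5)
hsv=cv2.cvtColor(np.ascontiguousarray(im),cv2.COLOR_BGR2HSV)
for n,lo,hi in(("yellow",(20,110,60),(34,255,255)),("terra",(0,110,60),(14,255,255))):
    q=cv2.inRange(hsv,lo,hi)[90:215,165:295];N,l,s,c=cv2.connectedComponentsWithStats(q)
    print(n,[(c[i]+[165,90],s[i]) for i in range(1,N) if s[i,4]>60])
```

```text
[ 0.4484 -0.2558  0.3878] 1.467 [-0.2  0.6 -0.4] [0.011 0.031 0.038] 0.04673327520570045 -0.5494430985315789
outer before 83 [0.1309 0.0877] from rail 2.538313077694773
outer now 82 [0.1412 0.0763] from rail -0.023763049625771693
mid before 84 [0.1426 0.0774] from rail -0.47283947218096456
mid now 82 [0.14   0.0745] from rail -0.10925867917114429
trough before 66 [0.1135 0.0974] from rail -0.17004204116921962
trough now 85 [0.1467 0.0813] from rail -0.020752874885936023
yellow [(array([191.9886, 125.1098]), array([ 15,  23,  24,  25, 437], dtype=int32)), (array([225.4582, 126.4289]), array([ 49,  24,  23,  26, 443], dtype=int32))]
terra [(array([238.7664, 148.2695]), array([   0,    0,  130,  125, 7176], dtype=int32)), (array([189.0878, 157.03  ]), array([ 13,  57,  23,  21, 433], dtype=int32)), (array([222.7601, 158.5934]), array([ 48,  59,  20,  21, 396], dtype=int32))]
```

Run:
```python
from h import *
np.set_printoptions(precision=1,suppress=True)
t=np.linspace(0,2*np.pi,60)
ci=lambda r:np.c_[r*np.cos(t),r*np.sin(t)]
sq=np.array([(25,25),(25,-25),(-25,-25),(-25,25)])/1000@np.array([[.999,-.042],[.042,.999]])
obs=[(180,113,24,25),(214,114,23,26),(178,147,23,21),(213,149,20,21)]
for n,(x,y),f,g,o in(("RA",(.6394,.196),ci(.029),ci(.031),obs[0]),("RB",(.6351,.101),ci(.029),ci(.031),obs[1]),("SA",(.5444,.2002),sq,sq,obs[2]),("SB",(.5402,.1055),sq,sq,obs[3])):
    for z in(.025,.037):
        P=np.vstack([np.c_[f+[x,y],np.full(len(f),z+.012)],np.c_[g+[x,y],np.full(len(g),z+.052)]])
        p=pix("top",P);print(n,z,p.min(0),p.max(0),"obs",o[0],o[1],o[0]+o[2]-1,o[1]+o[3]-1)
```

```text
RA 0.025 [180.5 112.6] [204.2 136.7] obs 180 113 203 137
RA 0.037 [179.4 111.4] [203.4 135.8] obs 180 113 203 137
RB 0.025 [214.  113.7] [236.8 138. ] obs 214 114 236 139
RB 0.037 [213.3 112.5] [236.4 137. ] obs 214 114 236 139
SA 0.025 [179.5 147.7] [201.2 168.2] obs 178 147 200 167
SA 0.037 [178.4 146.9] [200.4 167.6] obs 178 147 200 167
SB 0.025 [213.4 149. ] [233.9 169.6] obs 213 149 232 169
SB 0.037 [212.7 148.2] [233.5 169.1] obs 213 149 232 169
```

Run:
```python
from h import *
np.set_printoptions(precision=1,suppress=True)
z=np.load("pics/w12.npz");im=np.ascontiguousarray(z["im"]);T=z["T"]
q=cv2.inRange(cv2.cvtColor(im,cv2.COLOR_BGR2HSV),(0,120,60),(13,255,255))[:150,100:330]
N,l,s,c=cv2.connectedComponentsWithStats(q)
print([(s[i,0]+100,s[i,1],s[i,0]+99+s[i,2],s[i,1]+s[i,3]-1) for i in range(1,N) if s[i,4]>500])
sq=np.array([(25,25),(25,-25),(-25,-25),(-25,25)])/1000@np.array([[.999,-.042],[.042,.999]])
for n,(x,y) in(("SA",(.5444,.2002)),("SA+",(.5465,.2022)),("SB",(.5402,.1055))):
  for h in(.025,.037):
    P=np.vstack([np.c_[sq+[x,y],np.full(4,h+.012)],np.c_[sq+[x,y],np.full(4,h+.052)]]);p=pix("wrist",P,T)
    print(n,h,p.min(0),p.max(0),"rim width",np.linalg.norm(p[4]-p[5]))
```

```text
[(np.int32(145), np.int32(67), np.int32(201), np.int32(134)), (np.int32(250), np.int32(68), np.int32(315), np.int32(134)), (np.int32(130), np.int32(73), np.int32(186), np.int32(129))]
SA 0.025 [127.4  69. ] [204.1 135.4] rim width 65.15442230971249
SA 0.037 [120.6  67.2] [201.9 137.1] rim width 68.59430615113833
SA+ 0.025 [124.5  66.2] [201.8 132.9] rim width 65.254958091655
SA+ 0.037 [117.5  64.2] [199.4 134.4] rim width 68.70209367553365
SB 0.025 [251.5  69.4] [317.4 136.2] rim width 65.80276813885703
SB 0.037 [251.3  67.5] [320.7 137.8] rim width 69.35836064466082
```

The pot sizes match the nest-floor height, and all wings lie along the rail. Handing in.

```bash
python3 -c "
from rig import manip
print(manip.sign_off())"
```

```text
the job is handed in; nothing more can be done
None
```

I handed the job in with all four pots standing in nests of their own shape and the dibber flat in the trough. The knobs are turned to their stops in the order middle, trough end, outer end. My last camera and force checks agreed with this, but the hand-in returned no verdict.

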